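# Lay the foil-roll stand down over its rest rail

## Task

Slide the upright foil-roll stand along the table until its base plate meets the rest rail, then tip it over the rail with the fingertips and let it down gently, checking its fall all the way, so that the roll lies across the padded rail with the edge of the base still on the table against the rail. Only push and hold back lightly with the fingers, nothing needs gripping: the base edge at the rail stays on the table and is never lifted. Leave the tumbler, the bowl and the screwdriver alone.

Things in the scene. Friction and masses are not known exactly. Their poses are not given: they have to be found in the camera images.
- stand: Upright stand with a roll of foil, one rigid loose piece, 0.71 kg (varies 15 %). Steel base plate 6 mm thick, 96 mm along x, 100 mm along y; on it the slippery roll, 44 mm wide, 6 to 150 mm above the underside, then a 14 mm wide spindle end up to 158 mm. Origin: on the roll's axis, at the underside; z up the roll; x towards the rail, within 7 degrees of square. The plate reaches from -62 to +34 mm along x.
- heel (a point): Middle of the plate's rail-side edge, on the underside, 34 mm along the stand's x; starts 20 to 45 mm short of the rail. The stand tips about this edge, which slips back up to 10 mm from the rail on the way. Centre of mass about 30 mm up: it balances about 55 degrees from upright, then falls by itself, landing hard (over 4 rad/s) unless held back. Lying on the rail it is tilted about 92 degrees.
- crook (a point): Middle of the 40 mm wide ledge of plate between the roll and the plate's far edge, on the side away from the rail (42 mm along the stand's -x, 6 mm up). A fingertip from above fits in this open corner: it first pushes the roll (high up is easier); as the stand tips, this half of the plate rises behind the finger and leans on it, so the finger can let the stand down slowly; about 3 N holds it.
- roll_top (a point): Centre of the roll's top end, on its axis, 150 mm above the stand's underside.
- rail: Rest rail fixed to the table: flat wooden bar with a grey felt top, 170 mm long (its y), 60 mm deep (its x), 10 mm high. Origin: on the table, middle of the long face that looks at the stand (that face is the plane x = 0 of the rail); x points from the stand across the rail, the way the stand is to fall; z up.
- tumbler: Loose steel tumbler, 68 mm wide, 85 mm high, open; a bystander beside the rail. Origin: centre of its underside.
- bowl: Loose steel bowl, 110 mm wide, 50 mm high; a bystander beside the rail. Origin: centre of its underside.
- screwdriver: Loose screwdriver, 160 mm long, lying on the table beyond the rail to one side; a bystander. Origin: underside, its x along the shaft.
Mind the look-alikes: they are no part of the job. There is more than one size of the stand; the job needs the largest.

How it is judged:
By the outcome, as a careful person would: the job done as asked, in the order asked, and still so for the second after the job is handed in, with the robot touching nothing.
It also fails if it takes over 56 s, if anything falls off the work surface, if the arm or the gripper's body presses on something with over 40 N, if the wrist force passes 120 N, or if a joint passes its speed limit or range.

## Robot

A 6-joint arm with a two-finger parallel gripper is mounted at the origin on the work surface. World frame = base frame: x ahead of the robot, y to its left, z up, the work surface at z = 0. Lengths are in m, angles in rad, forces in N, time in s.
With the tool pointing down it reaches from about 0.375 to 0.9 m from the base axis. Payload 3.1 kg.
Tool frame: the origin (TCP) lies at the very end of the fingers, on their centre line; the grasp point (between the pads) lies 19 mm behind it (manip.grasp_offset is the distance from the TCP to the grasp point, in m); y points along the fingers, z is the direction in which the jaws open and shut, and the axes are right-handed (so a half turn about y gives the same grasp; the last joint's range is limited). The gripper opens to 85 mm and grips with 20 to 120 N. Pads are 22 mm wide; open, the fingers measure 114 mm over their backs; the gripper's body (76 mm by 85 mm) begins 54 mm behind the grasp point. The pads swing forward as they close: fully open they stand 13 mm farther back than shut.
Start: joints at [-1.502, 0.527, 1.433, -0, 1.181, -0.178], TCP at [0.153, -0.606, 0.196] pointing down, gripper open.
Joint ranges: [-3.08, 3.08], [-0.75, 2.2], [0.22, 2.44], [-1.43, 4.57], [0, 2.65], [-2.85, 2.85]. Speed limits (rad/s): [2.79, 2.79, 3.14, 3.14, 3.14, 3.14].

## Interface

Orientations are given as a unit quaternion [x, y, z, w].
In Python, from station import manip gives the robot as it stands.
- The arm moves only by the tool apply_moves, never from a script. Its argument "motion" is a list of rows, each a list of 5 numbers: the finger opening in mm, from 0 to 85.4, then the shift along the tool's x, y, z in units of 30 mm (1.0 is 30 mm), then the turn about the tool's y in units of 10 degrees (1.0 is 10 degrees). In form: [[fingers, x, y, z, twist], ...]. A call has 1 to 12 rows; each row is the pose to reach, as a shift and turn from the pose commanded when the call began, along the tool's axes at that moment; what a row does not reach only later rows make up. A row lasts 1/8 s, in which the tool goes at most 62.5 mm and 10.7 degrees, less where a joint would pass 70% of its speed; a pose out of reach is approached as far as the arm can. A call with a gripper value outside its range is refused whole. The fingers move at their own pace and stop on an object; "squeeze" is the grip in N (left out, the last holds). Time passes only in rows, so rows that repeat a pose let the fingers close. It gives the time, the measured TCP pose, the force and the opening at its end, in the units of the state.
- manip.sense(): the state, without advancing time (a new reading comes with each control period).
- manip.snapshot(name): name is "scene" or "top" or "wrist"; returns the picture (420x560x3 uint8, red, green, blue); there is no depth.
- manip.get_calibration(name): a dict with "intrinsics" (3x3 intrinsics, pixels), "extrinsics" (4x4, takes a point from camera to world coordinates). Camera axes: x right, y up, looking along -z (the intrinsics and any distortion apply to the point x, -y, -z); pixel columns grow to the right and rows downward; lengths in m; the calibration is good to about 2 mm. A picture is of the moment at which its call begins: read the wrist's pose just before it. get_calibration takes no time and is no camera call; for the wrist camera it gives the pose at the moment of the call.
- manip.sign_off(): hands the job in, once; it reports no verdict.
The state is a dict: "t": time; "q": joint angles; "qd": joint speeds; "tau": joint torques, N m; "tcp_pos": TCP position; "tool_rot": TCP orientation; "force": force on the tool from outside, world axes, zero at the start; "ft_torque": the same for the moment, N m; "finger_gap": opening from 0.0 (shut) to 1.0 (fully open).
Only numpy, scipy, OpenCV 4.12 (cv2) and the standard library are available. Lean on these libraries where they do the work, as an engineer would, in place of code of your own. Each camera call takes 0.05 s, during which the arm holds its last target.

## Working session

There is one attempt and no reset: what is moved stays moved. The work goes in short steps, Python scripts to look and compute and a tool call to move; the robot and the scene stay as the last step left them, time stands still between calls to the robot, and variables do not carry over. Pictures are saved under pics/ and viewed, and the job is handed in when it is done.

Besides the shell and the picture viewer there is one more tool, called after "Call:" by a JSON object that holds its "api" and its "payload". apply_moves: Moves the arm, as the interface text tells. Its arguments: {"type":"object","properties":{"motion":{"type":"array"},"squeeze":{"type":"number"}},"required":["motion"]}

```bash
ls; mkdir -p pics; python3 - <<'E'
from station import manip
import cv2
s=manip.sense();print(s)
for n in ["scene","top","wrist"]:
    c=manip.get_calibration(n);print(n,c)
    im=manip.snapshot(n);cv2.imwrite(f"pics/{n}0.png",im[:,:,::-1])
E
```

```text
pics
{'t': 0.0, 'q': array([-1.50249432e+00,  5.28446357e-01,  1.43391816e+00, -2.01132102e-05,
        1.18140259e+00, -1.78493380e-01]), 'qd': array([ 1.01311216e-03, -9.31270130e-05,  9.78108283e-04, -1.12531760e-03,
        4.24928625e-04,  1.73396331e-03]), 'tau': array([-1.92555803e-03, -4.42363071e+01, -1.78028888e+01, -2.48556144e-04,
        8.39970162e-03,  2.54247162e-06]), 'tcp_pos': array([ 0.15265694, -0.60524298,  0.19474083]), 'tool_rot': array([-0.08700094,  0.70249729, -0.70096132,  0.08707248]), 'force': array([-0.27500232, -0.43338462, -0.55864633]), 'ft_torque': array([ 0.04521917,  0.02856699, -0.00881389]), 'finger_gap': 1.0006046068929024}
scene {'intrinsics': array([[480.57927779,   0.        , 277.02221257],
       [  0.        , 480.57927779, 209.7397711 ],
       [  0.        ,   0.        ,   1.        ]]), 'extrinsics': array([[ 0.82302951, -0.43850967,  0.36101482,  0.93059769],
       [ 0.56785262,  0.62082682, -0.54047891, -0.50002834],
       [ 0.01287754,  0.64983331,  0.75996766,  0.89053018],
       [ 0.        ,  0.        ,  0.        ,  1.     
[... 177 characters left out ...]
]]), 'extrinsics': array([[ 0.00153378,  0.98707984, -0.16022186,  0.39903689],
       [-0.99951421, -0.00347425, -0.03097208,  0.03388387],
       [-0.03112857,  0.16019153,  0.986595  ,  0.98257159],
       [ 0.        ,  0.        ,  0.        ,  1.        ]])}
wrist {'intrinsics': array([[348.20418984,   0.        , 276.62808968],
       [  0.        , 348.20418984, 208.40921849],
       [  0.        ,   0.        ,   1.        ]]), 'extrinsics': array([[ 0.24462753,  0.92399236,  0.29393109,  0.22750916],
       [-0.96961592,  0.23359398,  0.07265546, -0.58645955],
       [-0.00152744, -0.30277379,  0.95306122,  0.3727796 ],
       [ 0.        ,  0.        ,  0.        ,  1.        ]])}
```

View pics/scene0.png

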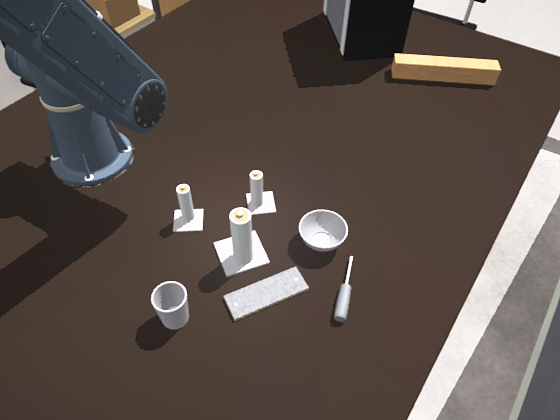

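View pics/top0.png

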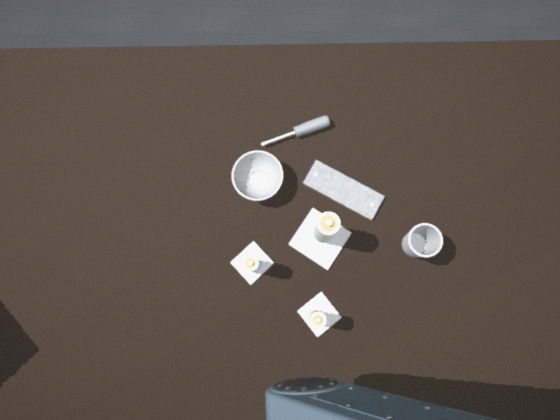

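View pics/wrist0.png

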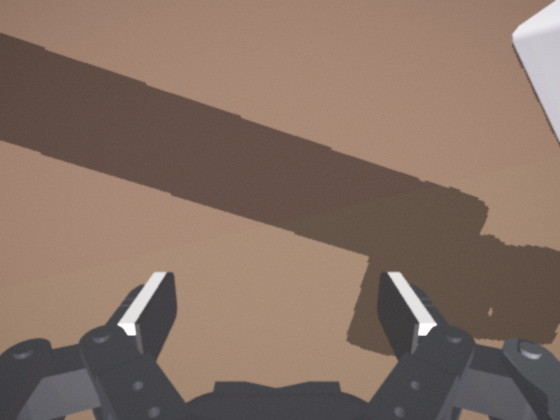

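Three look-alikes in top view: the stand with plate at about (320,240) is clearly the largest; the small ones are at (252,262) and (318,315). The rail is at (344,190), bowl (258,176), tumbler (423,241), screwdriver (297,131). Next I take a close crop and measure.

```bash
cat > h.py <<'E'
import numpy as np, cv2
from station import manip
def ray(n,uv,cal=None):
    c=cal or manip.get_calibration(n);K=c["intrinsics"];E=c["extrinsics"]
    d=np.linalg.inv(K)@[uv[0],uv[1],1]; d=E[:3,:3]@np.array([d[0],-d[1],-d[2]])
    return E[:3,3],d
def on(n,uv,z,cal=None):
    o,d=ray(n,uv,cal); return o+d*(z-o[2])/d[2]
def proj(n,P,cal=None):
    c=cal or manip.get_calibration(n);K=c["intrinsics"];E=c["extrinsics"]
    p=E[:3,:3].T@(np.array(P)-E[:3,3]); p=K@[p[0],-p[1],-p[2]]; return p[:2]/p[2]
E
python3 - <<'E'
from h import *
for n,(x0,y0,x1,y1) in {"top":(220,110,460,350),"scene":(130,150,390,345)}.items():
    im=cv2.imread(f"pics/{n}0.png")
    g=im.max(2); sat=im.max(2).astype(int)-im.min(2)
    m=((g>105)).astype(np.uint8)*255
    cs,_=cv2.findContours(m,cv2.RETR_EXTERNAL,cv2.CHAIN_APPROX_NONE)
    for c in cs:
        a=cv2.contourArea(c)
        if a<150: continue
        r=cv2.minAreaRect(c)
        if x0<r[0][0]<x1 and y0<r[0][1]<y1:
            print(n,np.round(r[0],1),np.round(r[1],1),round(r[2],1),a, np.round(cv2.boxPoints(r),1).tolist())
    cv2.imwrite(f"pics/{n}crop.png",cv2.resize(im[y0:y1,x0:x1],None,fx=3,fy=3 if n=="scene" else 2.5,interpolation=cv2.INTER_CUBIC)[:600] if n=="scene" else cv2.resize(im[y0:y1,x0:x1],None,fx=2.5,fy=2.5,interpolation=cv2.INTER_CUBIC))
E
```

```text
top [318.8 313.9] [35.5 33.7] 51.7 1117.0 [[294.6000061035156, 310.3999938964844], [321.0, 289.5], [343.0, 317.3999938964844], [316.6000061035156, 338.29998779296875]]
top [251.4 262.3] [32.7 34.4] 47.3 1057.5 [[227.6999969482422, 262.0], [253.0, 238.60000610351562], [275.20001220703125, 262.70001220703125], [249.89999389648438, 286.0]]
top [422.  239.5] [35. 42.] 90.0 1142.5 [[401.0, 222.0], [443.0, 222.0], [443.0, 257.0], [401.0, 257.0]]
top [321.3 235.1] [49.3 53.7] 33.2 2298.5 [[286.0, 244.10000610351562], [315.3999938964844, 199.1999969482422], [356.70001220703125, 226.1999969482422], [327.29998779296875, 271.1000061035156]]
top [342.9 189.4] [80.1 29.7] 27.9 2254.5 [[300.5, 183.8000030517578], [314.3999938964844, 157.5], [385.20001220703125, 195.0], [371.29998779296875, 221.3000030517578]]
top [256.5 175. ] [51.6 53. ] 45.0 2136.0 [[219.5, 175.5], [257.0, 138.0], [293.5, 174.5], [256.0, 212.0]]
top [294.2 131. ] [11.9 73.8] 70.3 529.5 [[257.3999938964844, 137.8000030517578], [326.8999938964844, 113.0], [330.8999938964844, 124.19999694824219], [261.3999938964844, 149.10000610351
[... 244 characters left out ...]
95.1000061035156], [298.29998779296875, 262.3999938964844], [309.5, 288.5], [233.3000030517578, 321.1000061035156]]
scene [346.  286.6] [12.4 63.9] 11.3 444.0 [[333.70001220703125, 316.70001220703125], [346.20001220703125, 254.0], [358.29998779296875, 256.5], [345.79998779296875, 319.20001220703125]]
scene [322.8 228.8] [46.  43.8] 45.0 1570.5 [[291.0, 228.0], [322.0, 197.0], [354.5, 229.5], [323.5, 260.5]]
scene [188. 207.] [48. 30.] 90.0 968.0 [[173.0, 183.0], [203.0, 183.0], [203.0, 231.0], [173.0, 231.0]]
scene [244.9 223.3] [ 58.2 109.6] 7.8 3020.5 [[208.6999969482422, 273.6000061035156], [223.60000610351562, 165.0], [281.20001220703125, 172.89999389648438], [266.29998779296875, 281.5]]
```

View pics/topcrop.png

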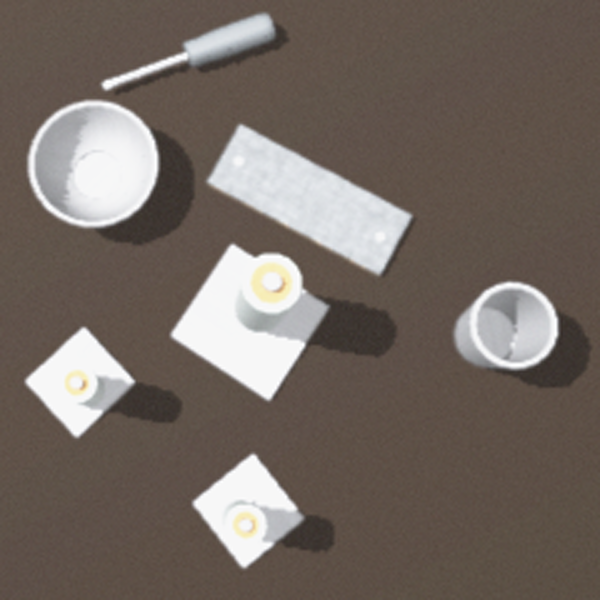

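View pics/scenecrop.png

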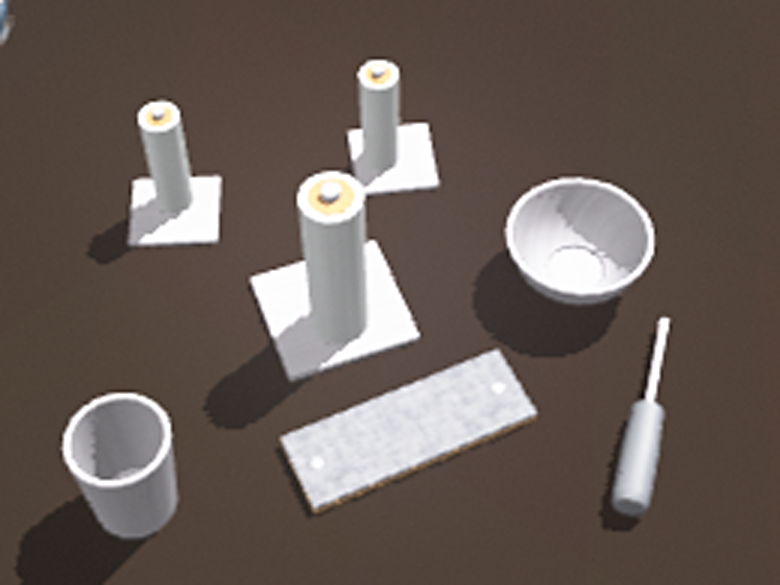

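```bash
python3 - <<'E'
from h import *
f=lambda p:(p[0]/2.5+220-.3,p[1]/2.5+110-.3)
fs=lambda p:(p[0]/3+130-.3,p[1]/3+150-.3)
R=[on("top",f(p),.010)[:2] for p in [(208,182),(381,275),(412,215),(240,124)]]
P=[on("top",f(p),.006)[:2] for p in [(232,244),(328,308),(270,400),(172,335)]]
Rs=[on("scene",fs(p),.010)[:2] for p in [(499,350),(281,438),(315,505),(537,411)]]
Ps=[on("scene",fs(p),.006)[:2] for p in [(418,332),(290,376),(251,280),(375,244)]]
for nm,A in [("R",R),("Rs",Rs),("P",P),("Ps",Ps)]:
    A=np.array(A);print(nm,A.round(4).tolist(),[round(np.linalg.norm(A[i]-A[i-3]),4) for i in range(4)])
def fr(R,P):
    R=np.array(R);P=np.array(P)
    y=(R[0]-R[1])+(R[3]-R[2]);y/=np.linalg.norm(y);x=np.array([y[1],-y[0]])
    o=(R[0]+R[1])/2
    h=(P[0]+P[1])/2; py=(P[0]-P[1])+(P[3]-P[2]);py/=np.linalg.norm(py);px=np.array([py[1],-py[0]])
    c=P.mean(0); heel=c+.048*px
    print("rail o",o.round(4),"x",x.round(4),"ang",np.degrees(np.arctan2(x[1],x[0])).round(2),"stand ang",np.degrees(np.arctan2(px[1],px[0])).round(2),"axis",(c+.014*px).round(4),"heel",heel.round(4),h.round(4),"heel in rail",((heel-o)@x).round(4),((heel-o)@y).round(4))
fr(R,P);fr(Rs,Ps)
print("rolltop spindle",on("top",f((272,282)),.158),on("scene",fs((330,188)),.158))
print("tum",on("top",f((513,325)),.085),"bowl",on("top",f((94,163)),.05))
s=manip.sense();from scipy.spatial.transform import Rotation as Ro
print(Ro.from_quat(s["tool_rot"]).as_matrix().round(3))
E
```

```text
R [[0.6351, 0.0124], [0.5518, -0.1363], [0.6046, -0.1648], [0.6877, -0.0163]] [np.float64(0.1705), np.float64(0.06), np.float64(0.1702), np.float64(0.0599)]
Rs [[0.6391, 0.0158], [0.5549, -0.1328], [0.6059, -0.1599], [0.6893, -0.0119]] [np.float64(0.1708), np.float64(0.0577), np.float64(0.1699), np.float64(0.0574)]
P [[0.5803, -0.0083], [0.5237, -0.0906], [0.4446, -0.0393], [0.5005, 0.0444]] [np.float64(0.0999), np.float64(0.0943), np.float64(0.1006), np.float64(0.0956)]
Ps [[0.5799, -0.003], [0.5265, -0.0875], [0.4485, -0.037], [0.505, 0.0452]] [np.float64(0.1), np.float64(0.0928), np.float64(0.0998), np.float64(0.0891)]
rail o [ 0.5935 -0.0619] x [ 0.8725 -0.4886] ang -29.25 stand ang -34.14 axis [ 0.5239 -0.0313] heel [ 0.552  -0.0504] [ 0.552  -0.0494] heel in rail -0.0418 -0.0102
rail o [ 0.597  -0.0585] x [ 0.8706 -0.492 ] ang -29.47 stand ang -33.4 axis [ 0.5267 -0.0283] heel [ 0.5551 -0.047 ] [ 0.5532 -0.0452] heel in rail -0.0422 -0.0106
rolltop spindle [ 0.52362257 -0.03071956  0.158     ] [ 0.52574264 -0.02767074  0.158     ]
tum [ 0.4997449  -0.22546032  0.085     ] bowl [0.64255817 0.10983309 0.05      ]
[[-0.97  -0.     0.244]
 [-0.244  0.002 -0.97 ]
 [-0.    -1.    -0.002]]
```

```bash
python3 - <<'E'
from h import *
f=lambda p:(p[0]/2.5+220-.3,p[1]/2.5+110-.3)
for nm,c,tp in [("A",[(84,328),(134,381),(78,438),(26,381)],(77,383)),("B",[(252,455),(303,517),(245,568),(193,503)],(246,524))]:
    P=np.array([on("top",f(p),.005)[:2] for p in c]); print(nm,P.round(3).tolist(),P.mean(0).round(3))
    for h in(.08,.1,.12): print(h,on("top",f(tp),h).round(3))
fs=lambda p:(p[0]/3+130-.3,p[1]/3+150-.3)
for p in [(378,72),(158,115)]:
    for h in(.08,.1,.12): print(h,on("scene",fs(p),h).round(3))
from scipy.spatial.transform import Rotation as Ro
s=manip.sense();M=Ro.from_quat(s["tool_rot"]).as_matrix();p=s["tcp_pos"]
for t in [(.42,.04,.25),(.4544,.0173,.25)]: print((M.T@(np.array(t)-p)/.03).round(2))
E
```

```text
A [[0.507, 0.121], [0.461, 0.077], [0.412, 0.125], [0.461, 0.171]] [0.46  0.123]
0.08 [0.455 0.119 0.08 ]
0.1 [0.453 0.117 0.1  ]
0.12 [0.452 0.115 0.12 ]
B [[0.398, -0.023], [0.347, -0.066], [0.305, -0.016], [0.358, 0.027]] [ 0.352 -0.02 ]
0.08 [ 0.345 -0.014  0.08 ]
0.1 [ 0.346 -0.013  0.1  ]
0.12 [ 0.348 -0.012  0.12 ]
0.08 [0.44 0.14 0.08]
0.1 [0.453 0.124 0.1  ]
0.12 [0.465 0.108 0.12 ]
0.08 [0.33  0.005 0.08 ]
0.1 [ 0.345 -0.008  0.1  ]
0.12 [ 0.36 -0.02  0.12]
[-13.9   -1.8  -18.69]
[-14.82  -1.8  -17.68]
```

Call:
{"api": "apply_moves", "payload": {"motion": [[40, -0.8, -0.8, -1.3, -1], [40, -2.2, -1.5, -2.6, -2.1], [40, -3.8, -1.8, -3.9, -3.2], [40, -5.4, -1.8, -5.2, -4.2], [40, -7, -1.8, -6.6, -5.3], [40, -8.5, -1.8, -8.2, -6.4], [40, -9.8, -1.8, -9.8, -7.5], [40, -11, -1.8, -11.4, -8.5], [40, -12, -1.8, -13, -9.6], [40, -13, -1.8, -14.6, -10.7], [40, -14, -1.8, -16.2, -11.8], [40, -14.9, -1.8, -17.6, -12.8]], "squeeze": 20}}

```text
t: 1.65
tcp_pos: [0.4573, 0.0172, 0.2497]
tool_rot: [-0.67, 0.227, -0.227, 0.67]
force: [0.8, -0.7, 0.3]
finger_gap: 0.468
```

```bash
cat >> h.py <<'E'
from scipy.spatial.transform import Rotation as Ro
RO=np.array([.5952,-.060]);A=np.radians(-29.35);RX=np.array([np.cos(A),np.sin(A)]);RY=np.array([-RX[1],RX[0]])
def st():
    s=manip.sense();M=Ro.from_quat(s["tool_rot"]).as_matrix();p=s["tcp_pos"];F=s["force"]
    yaw=np.degrees(np.arctan2(M[1,0],M[0,0]));d=p[:2]-RO
    print("t%.2f tcp"%s["t"],p.round(4),"yaw %.2f"%yaw,"rail XY mm",(d@RX*1e3).round(1),(d@RY*1e3).round(1),"z %.1f"%(p[2]*1e3),"F rail",(F[:2]@RX).round(2),(F[:2]@RY).round(2),F[2].round(2),"gap",round(s["finger_gap"],3),"q",s["q"].round(2))
    return s,M,p
def tgt(X,Y,Z):
    s,M,p=st();w=RO+RX*X/1e3+RY*Y/1e3
    print("move",(M.T@(np.array([*w,Z/1e3])-p)/.03).round(3))
E
python3 - <<'E'
from h import *
w=np.array([.4517,.0168])-RO;print(w@RX,w@RY)
tgt(-165,-3,250)
E
```

```text
-0.16272361349141048 -0.0033934661185933924
t1.65 tcp [0.4573 0.0172 0.2497] yaw -37.52 rail XY mm -158.0 -0.3 z 249.7 F rail 1.1 -0.22 0.34 gap 0.468 q [-0.21  0.23  1.76 -0.    1.15 -1.12]
move [-0.216 -0.01  -0.123]
```

Call:
{"api": "apply_moves", "payload": {"motion": [[40, -0.22, 0, -0.12, -0.82], [40, -0.22, 2, -0.12, -0.82], [40, -0.22, 4, -0.12, -0.82], [40, -0.22, 6, -0.12, -0.82], [40, -0.22, 7.4, -0.12, -0.82], [40, -0.22, 7.4, -0.12, -0.82], [40, -0.22, 7.4, -0.12, -0.82]]}}

```text
t: 2.52
tcp_pos: [0.4506, 0.0162, 0.0287]
tool_rot: [-0.683, 0.181, -0.182, 0.683]
force: [0.1, -0.3, 0.0]
finger_gap: 0.468
```

```bash
python3 - <<'E'
from h import *
tgt(-165,-3,6)
for n in ["wrist","scene"]:
    cv2.imwrite(f"pics/{n}1.png",manip.snapshot(n)[:,:,::-1])
E
```

```text
t2.52 tcp [0.4506 0.0162 0.0287] yaw -29.71 rail XY mm -163.4 -4.4 z 28.7 F rail 0.27 -0.24 0.02 gap 0.468 q [-0.21  0.61  2.   -0.    0.53 -1.26]
move [-0.056  0.755  0.047]
```

View pics/wrist1.png

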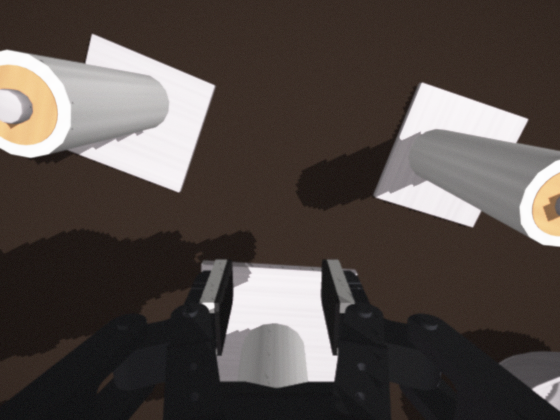

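View pics/scene1.png

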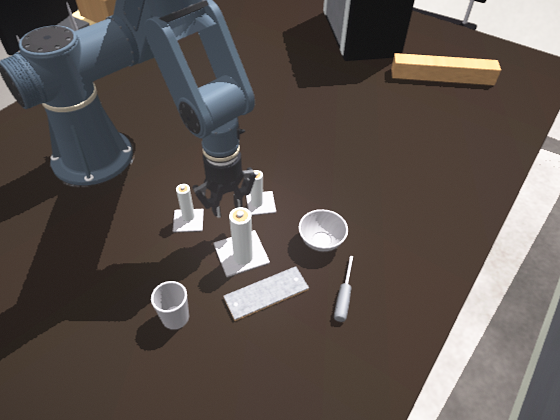

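```bash
python3 - <<'E'
from h import *
for uv in [(232,262),(328,267)]:
    w=on("wrist",uv,.006)[:2]-RO;print((w@RX*1e3).round(1),(w@RY*1e3).round(1))
for dx in(-11,11):
  for z in (28,): print(proj("wrist",np.array([*(RO+RX*(-.1634+dx/1e3)+RY*(-.0044+.02)),z/1e3])).round(1))
im=cv2.imread("pics/wrist1.png");cv2.imwrite("pics/w1c.png",cv2.resize(im[230:400,180:380],None,fx=3.5,fy=3.5,interpolation=cv2.INTER_CUBIC))
E
```

```text
-140.8 -32.8
-136.8 28.7
[312.5 224.3]
[311.5 260.6]
```

View pics/w1c.png

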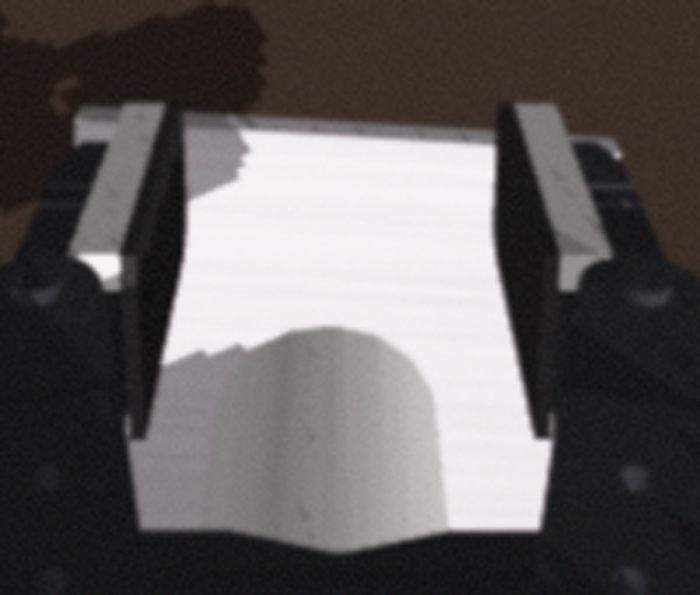

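```bash
python3 - <<'E'
from h import *
im=cv2.imread("pics/scene1.png");cv2.imwrite("pics/s1c.png",cv2.resize(im[140:290,170:310],None,fx=4,fy=4,interpolation=cv2.INTER_CUBIC))
B=RO+RX*-.1634+RY*-.0044
for l in(-.035,-.02,0,.02,.035):
  for z in(.0287,.08): 
    q=proj("scene",[*(B+RY*l),z]);print(l,z,q.round(1),((q-[170,140])*4).round())
E
```

```text
-0.035 0.0287 [213.8 227.5] [175. 350.]
-0.035 0.08 [211.7 213. ] [167. 292.]
-0.02 0.0287 [219.9 225.3] [200. 341.]
-0.02 0.08 [218.1 210.8] [192. 283.]
0 0.0287 [228.  222.3] [232. 329.]
0 0.08 [226.5 207.8] [226. 271.]
0.02 0.0287 [236.  219.5] [264. 318.]
0.02 0.08 [234.8 204.9] [259. 260.]
0.035 0.0287 [242.  217.3] [288. 309.]
0.035 0.08 [241.  202.7] [284. 251.]
```

View pics/s1c.png

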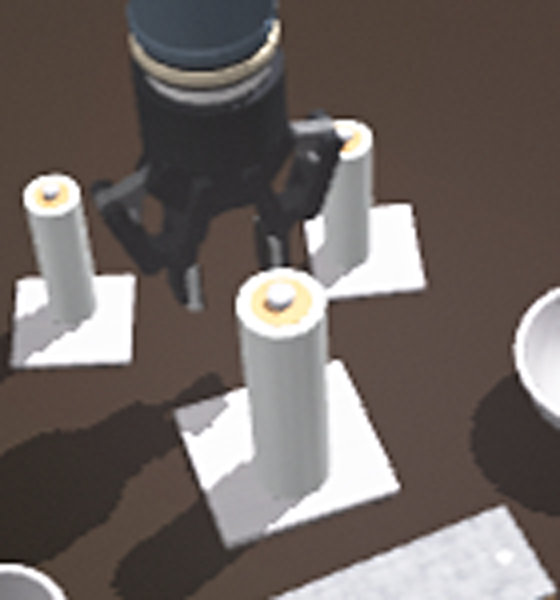

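Call:
{"api": "apply_moves", "payload": {"motion": [[40, 0, 0.3, 0, 0], [40, 0, 0.6, 0, 0], [40, 0, 0.75, 0, 0], [40, 0, 0.75, 0, 0]]}}

```text
t: 3.12
tcp_pos: [0.4494, 0.0164, 0.0047]
tool_rot: [0.683, -0.182, 0.181, -0.683]
force: [0.0, 0.5, 0.3]
finger_gap: 0.467
```

```bash
python3 - <<'E'
from h import *
st()
im=manip.snapshot("scene")[:,:,::-1]
cv2.imwrite("pics/s2c.png",cv2.resize(im[140:290,170:310],None,fx=4,fy=4,interpolation=cv2.INTER_CUBIC))
im=manip.snapshot("wrist")[:,:,::-1]
cv2.imwrite("pics/w2.png",im)
E
```

```text
t3.12 tcp [0.4494 0.0164 0.0047] yaw -29.72 rail XY mm -164.6 -4.9 z 4.7 F rail -0.21 0.4 0.27 gap 0.467 q [-0.21  0.66  2.01  0.    0.47 -1.26]
```

View pics/s2c.png

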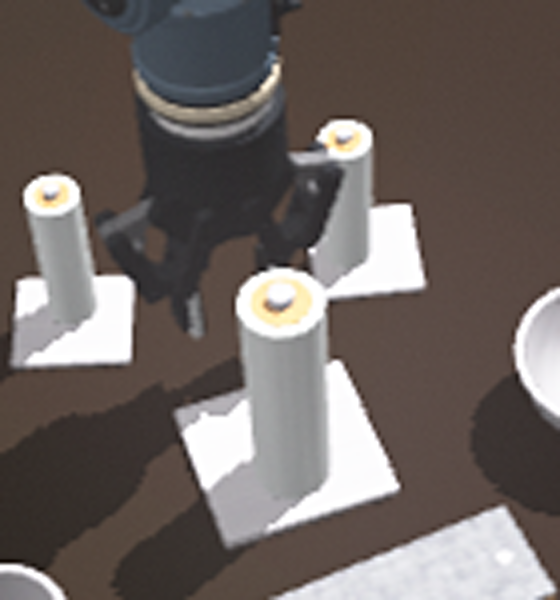

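View pics/w2.png

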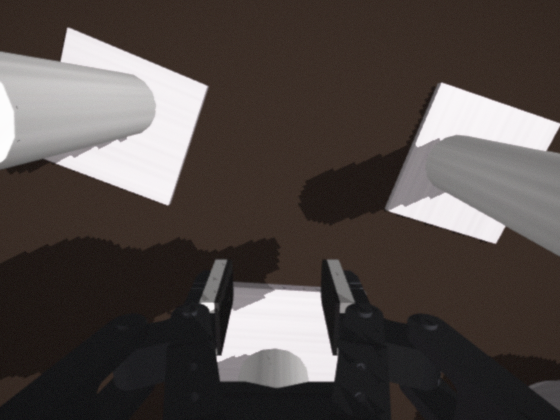

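```bash
python3 - <<'E'
from h import *
s,M,p=st()
for z in(.0,.02,.04,.05):
  for dx in(-11,11):
    for l in(-20,-27,20,27):
      P=p+M[:,0]*dx/1e3+M[:,2]*l/1e3; P[2]=p[2]+z
      q=proj("scene",P);w=proj("wrist",P);print(z,dx,l,"scenecrop",((q-[170,140])*4).round(),"wrist",w.round())
c=manip.get_calibration("wrist")["extrinsics"];print((M.T@(c[:3,3]-p)).round(4),(M.T@c[:3,:3]).round(3))
E
```

```text
t3.23 tcp [0.4496 0.0164 0.0051] yaw -29.72 rail XY mm -164.3 -4.8 z 5.1 F rail 0.1 -0.31 -0.04 gap 0.47 q [-0.21  0.66  2.01  0.    0.47 -1.26]
0.0 -11 -20 scenecrop [195. 352.] wrist [240. 227.]
0.0 -11 -27 scenecrop [183. 356.] wrist [227. 227.]
0.0 -11 20 scenecrop [258. 329.] wrist [313. 227.]
0.0 -11 27 scenecrop [269. 326.] wrist [326. 227.]
0.0 11 -20 scenecrop [208. 379.] wrist [241. 263.]
0.0 11 -27 scenecrop [197. 383.] wrist [229. 263.]
0.0 11 20 scenecrop [272. 356.] wrist [312. 263.]
0.0 11 27 scenecrop [283. 352.] wrist [324. 263.]
0.02 -11 -20 scenecrop [192. 330.] wrist [236. 241.]
0.02 -11 -27 scenecrop [181. 334.] wrist [222. 241.]
0.02 -11 20 scenecrop [256. 308.] wrist [317. 241.]
0.02 -11 27 scenecrop [267. 304.] wrist [332. 241.]
0.02 11 -20 scenecrop [206. 358.] wrist [237. 281.]
0.02 11 -27 scenecrop [194. 362.] wrist [224. 281.]
0.02 11 20 scenecrop [271. 334.] wrist [316. 281.]
0.02 11 27 scenecrop [282. 330.] wrist [330. 281.]
0.04 -11 -20 scenecrop [189. 308.] wrist [231. 259.]
0.04 -11 -27 scenecrop [178. 312.] wrist [215. 259.]
0.04 -11 20 scenecrop [254. 286.] wrist [322. 259.]
0.04 -11 27 scenecrop [265. 282.] wrist [339. 259.]
0.04 11 -20 scenecrop [203. 336.] wrist [233. 303.]
0.04 11 -27 scenecrop [192. 340.] wrist [217. 303.]
0.04 11 20 scenecrop [269. 312.] wrist [321. 303.]
0.04 11 27 scenecrop [280. 308.] wrist [336. 303.]
0.05 -11 -20 scenecrop [188. 297.] wrist [228. 270.]
0.05 -11 -27 scenecrop [176. 301.] wrist [210. 270.]
0.05 -11 20 scenecrop [253. 274.] wrist [326. 270.]
0.05 -11 27 scenecrop [264. 270.] wrist [343. 270.]
0.05 11 -20 scenecrop [202. 324.] wrist [230. 316.]
0.05 11 -27 scenecrop [190. 328.] wrist [213. 316.]
0.05 11 20 scenecrop [268. 301.] wrist [323. 316.]
0.05 11 27 scenecrop [279. 297.] wrist [340. 316.]
[-0.0781 -0.1779  0.    ] [[-0.    -0.953 -0.304]
 [ 0.     0.304 -0.953]
 [ 1.    -0.     0.   ]]
```

Call:
{"api": "apply_moves", "payload": {"motion": [[40, 0, 0.1, 0, 0], [40, 0, 0.2, 0, 0], [40, 0, 0.2, 0, 0]]}}

```text
t: 3.6
tcp_pos: [0.4496, 0.0164, -0.001]
tool_rot: [-0.683, 0.181, -0.181, 0.683]
force: [0.3, 0.4, -0.1]
finger_gap: 0.468
```

```bash
python3 - <<'E'
from h import *
st()
E
```

```text
t3.60 tcp [ 0.4496  0.0164 -0.001 ] yaw -29.72 rail XY mm -164.3 -4.7 z -1.0 F rail 0.06 0.52 -0.08 gap 0.468 q [-0.21  0.67  2.01  0.    0.45 -1.26]
```

Call:
{"api": "apply_moves", "payload": {"motion": [[40, 0, 0.1, 0, 0], [40, 0, 0.2, 0, 0], [40, 0, 0.2, 0, 0]]}}

```text
t: 3.98
tcp_pos: [0.4496, 0.0164, -0.0071]
tool_rot: [0.683, -0.182, 0.181, -0.683]
force: [-0.7, -0.2, 0.2]
finger_gap: 0.471
```

```bash
python3 - <<'E'
from h import *
st()
E
```

```text
t3.98 tcp [ 0.4496  0.0164 -0.0071] yaw -29.72 rail XY mm -164.4 -4.8 z -7.1 F rail -0.51 -0.49 0.21 gap 0.471 q [-0.21  0.69  2.02  0.    0.44 -1.26]
```

The picture and the force both disagree with the reported TCP: it is 7 mm under the table with no contact. Wrist and scene views both put the finger ends about 40 mm behind it. I'll continue with a guarded descent.

Call:
{"api": "apply_moves", "payload": {"motion": [[40, 0, 0.3, 0, 0], [40, 0, 0.6, 0, 0], [40, 0, 0.75, 0, 0], [40, 0, 0.75, 0, 0]]}}

```text
t: 4.47
tcp_pos: [0.4494, 0.0165, -0.0299]
tool_rot: [0.683, -0.182, 0.181, -0.683]
force: [-0.4, 0.9, -0.2]
finger_gap: 0.465
```

```bash
python3 - <<'E'
from h import *
st();print(manip.grasp_offset)
im=manip.snapshot("scene")[:,:,::-1]
cv2.imwrite("pics/s3c.png",cv2.resize(im[140:290,170:310],None,fx=4,fy=4,interpolation=cv2.INTER_CUBIC))
E
```

```text
t4.47 tcp [ 0.4494  0.0165 -0.0299] yaw -29.72 rail XY mm -164.6 -4.8 z -29.9 F rail -0.75 0.58 -0.16 gap 0.465 q [-0.21  0.74  2.02  0.    0.38 -1.26]
0.0187
```

View pics/s3c.png

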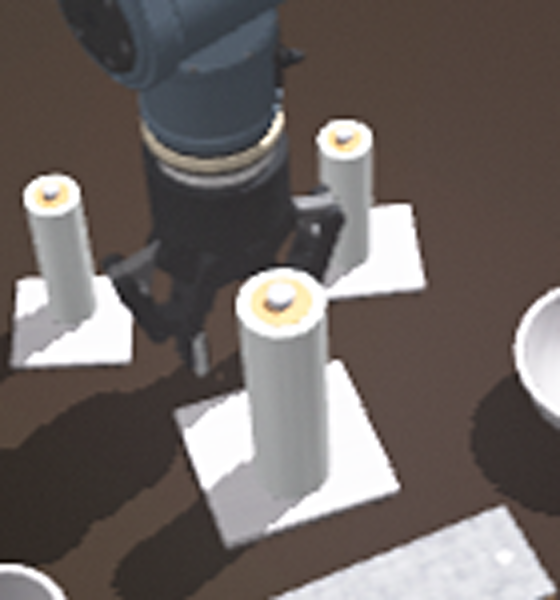

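Call:
{"api": "apply_moves", "payload": {"motion": [[40, 0, 0.1, 0, 0], [40, 0, 0.2, 0, 0], [40, 0, 0.2, 0, 0]]}}

```text
t: 4.9
tcp_pos: [0.4497, 0.0164, -0.0354]
tool_rot: [0.683, -0.181, 0.181, -0.683]
force: [-0.2, 0.1, 0.6]
finger_gap: 0.464
```

Call:
{"api": "apply_moves", "payload": {"motion": [[40, 0, 0.04, 0, 0], [40, 0, 0.07, 0, 0], [40, 0, 0.07, 0, 0]]}}

```text
t: 5.28
tcp_pos: [0.4498, 0.0164, -0.037]
tool_rot: [-0.683, 0.181, -0.181, 0.683]
force: [0.1, 0.5, 4.1]
finger_gap: 0.47
```

Call:
{"api": "apply_moves", "payload": {"motion": [[40, 0, -0.09, 0, 0], [40, 0.2, -0.09, 0, 0], [40, 0.35, -0.09, 0, 0], [40, 0.5, -0.09, 0, 0], [40, 0.65, -0.09, 0, 0], [40, 0.8, -0.09, 0, 0], [40, 0.95, -0.09, 0, 0], [40, 1.1, -0.09, 0, 0], [40, 1.25, -0.09, 0, 0], [40, 1.4, -0.09, 0, 0], [40, 1.53, -0.09, 0, 0], [40, 1.6, -0.09, 0, 0]]}}

```text
t: 6.78
tcp_pos: [0.4906, -0.0072, -0.035]
tool_rot: [0.684, -0.182, 0.181, -0.683]
force: [-3.6, 1.6, -0.3]
finger_gap: 0.47
```

```bash
python3 - <<'E'
from h import *
st()
for n in ["scene","top"]:
    im=manip.snapshot(n)[:,:,::-1]
    x0,y0,w,h=(170,140,150,190) if n=="scene" else (240,130,180,150)
    cv2.imwrite(f"pics/{n}4c.png",cv2.resize(im[y0:y0+h,x0:x0+w],None,fx=3,fy=3,interpolation=cv2.INTER_CUBIC))
E
```

```text
t6.78 tcp [ 0.4906 -0.0072 -0.035 ] yaw -29.71 rail XY mm -117.1 -5.3 z -35.0 F rail -3.93 -0.37 -0.32 gap 0.47 q [-0.24  0.76  1.92 -0.    0.46 -1.3 ]
```

View pics/scene4c.png

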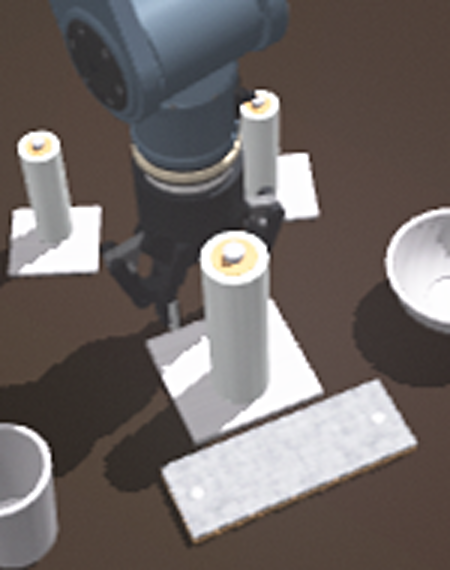

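View pics/top4c.png

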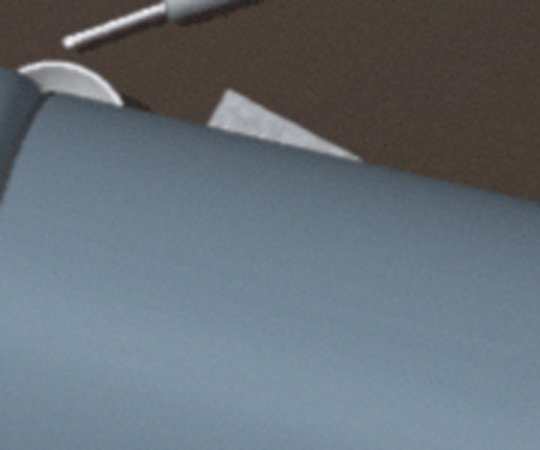

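Sliding works (about 4 N) and the plate is squared to the rail with roughly a 9 mm gap left.

Call:
{"api": "apply_moves", "payload": {"motion": [[40, 0.08, 0, 0, 0], [40, 0.16, 0, 0, 0], [40, 0.22, 0, 0, 0], [40, 0.27, 0, 0, 0]]}}

```text
t: 7.38
tcp_pos: [0.4989, -0.0116, -0.0347]
tool_rot: [-0.683, 0.181, -0.182, 0.683]
force: [-1.8, 0.8, -2.4]
finger_gap: 0.471
```

Call:
{"api": "apply_moves", "payload": {"motion": [[40, 0.04, 0, 0, 0], [40, 0.07, 0, 0, 0]]}}

```text
t: 7.62
tcp_pos: [0.4998, -0.0123, -0.0347]
tool_rot: [-0.683, 0.182, -0.181, 0.683]
force: [-3.3, 2.2, -1.8]
finger_gap: 0.47
```

```bash
python3 - <<'E'
from h import *
st()
for n in ["scene"]:
    im=manip.snapshot(n)[:,:,::-1]
    x0,y0,w,h=(200,200,120,130)
    cv2.imwrite(f"pics/{n}5c.png",cv2.resize(im[y0:y0+h,x0:x0+w],None,fx=4.5,fy=4.5,interpolation=cv2.INTER_CUBIC))
E
```

```text
t7.62 tcp [ 0.4998 -0.0123 -0.0347] yaw -29.71 rail XY mm -106.5 -5.2 z -34.7 F rail -3.92 0.32 -1.81 gap 0.47 q [-0.25  0.77  1.89  0.    0.48 -1.3 ]
```

View pics/scene5c.png

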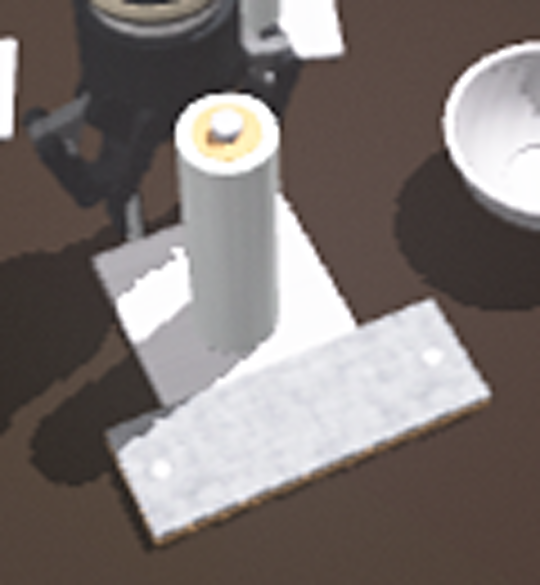

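Call:
{"api": "apply_moves", "payload": {"motion": [[40, 0.03, 0, 0, 0], [40, 0.06, 0, 0, 0]]}}

```text
t: 7.92
tcp_pos: [0.4997, -0.0126, -0.0348]
tool_rot: [-0.683, 0.183, -0.18, 0.684]
force: [-6.3, 3.4, 0.4]
finger_gap: 0.47
```

```bash
python3 - <<'E'
from h import *
st()
uv=(227/4.5+200-.3,122/4.5+200-.3)
d=on("scene",uv,.158)[:2]-RO;print("spindle",d@RX,d@RY)
for p in [(95,258),(165,405),(357,325),(283,192)]:
    d=on("scene",(p[0]/4.5+199.7,p[1]/4.5+199.7),.006)[:2]-RO;print(p,(d@RX).round(4),(d@RY).round(4))
p=np.array([.4494,.0165,-.0299])
for dx in (0,38):
  for z in (.037,.09,.11,.13,.15,.17):
    P=p.copy();P[:2]+=RX*dx/1e3;P[2]+=z;print(dx,z,((proj("scene",P)-[170,140])*4).round())
E
```

```text
t7.92 tcp [ 0.4997 -0.0126 -0.0348] yaw -29.71 rail XY mm -106.5 -5.4 z -34.8 F rail -7.13 -0.14 0.41 gap 0.47 q [-0.25  0.77  1.89  0.    0.49 -1.3 ]
spindle -0.03382966468611287 -0.002019325139436499
(95, 258) -0.0957 -0.0509
(165, 405) -0.0034 -0.0524
(357, 325) -0.0044 0.0488
(283, 192) -0.0925 0.0503
0 0.037 [233. 351.]
0 0.09 [227. 293.]
0 0.11 [225. 270.]
0 0.13 [222. 246.]
0 0.15 [220. 222.]
0 0.17 [217. 196.]
38 0.037 [258. 398.]
38 0.09 [253. 341.]
38 0.11 [251. 318.]
38 0.13 [249. 294.]
38 0.15 [247. 270.]
38 0.17 [244. 245.]
```

Call:
{"api": "apply_moves", "payload": {"motion": [[40, -0.3, 0, 0, 0], [40, -0.3, -0.5, 0, 0], [30, -0.3, -1.8, 0.03, 0], [20, -0.3, -3.1, 0.03, 0], [20, -0.3, -3.4, 0.03, 0], [20, 0.3, -3.4, 0.03, 0], [20, 0.8, -3.4, 0.03, 0], [20, 1.05, -3.4, 0.03, 0], [20, 1.05, -3.4, 0.03, 0]]}}

```text
t: 9.05
tcp_pos: [0.5299, -0.0285, 0.0668]
tool_rot: [-0.683, 0.182, -0.181, 0.683]
force: [0.3, 0.1, -0.3]
finger_gap: 0.235
```

```bash
cat >> h.py <<'E'
def look(tag,box=(180,120,150,200),f=3,n="scene"):
    st();im=manip.snapshot(n)[:,:,::-1];x0,y0,w,h=box
    cv2.imwrite(f"pics/{tag}.png",cv2.resize(im[y0:y0+h,x0:x0+w],None,fx=f,fy=f,interpolation=cv2.INTER_CUBIC))
E
python3 -c "
from h import *
look('a6')
look('w6',(0,0,560,420),1,'wrist')"
```

```text
t9.05 tcp [ 0.5299 -0.0285  0.0668] yaw -29.75 rail XY mm -72.3 -4.6 z 66.8 F rail 0.21 0.21 -0.28 gap 0.235 q [-0.26  0.6   1.78  0.    0.77 -1.32]
t9.10 tcp [ 0.5292 -0.0281  0.0668] yaw -29.73 rail XY mm -73.2 -4.6 z 66.8 F rail 0.26 1.1 0.42 gap 0.237 q [-0.26  0.6   1.78  0.    0.77 -1.32]
```

View pics/a6.png

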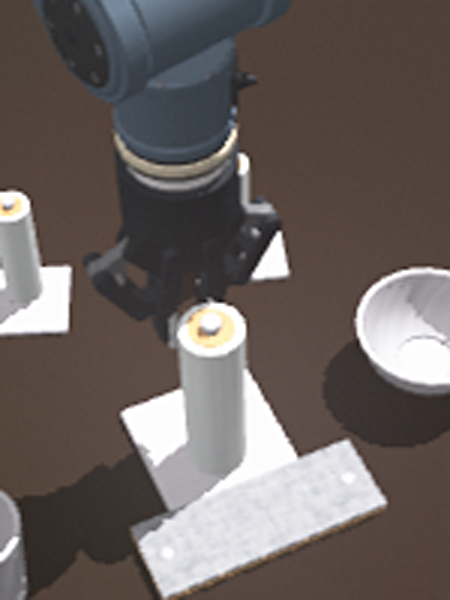

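View pics/w6.png

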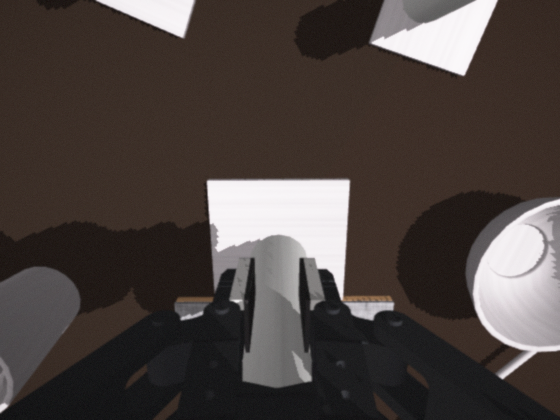

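Call:
{"api": "apply_moves", "payload": {"motion": [[20, 0.15, 0, 0, 0], [20, 0.3, 0, 0, 0], [20, 0.4, 0, 0, 0], [20, 0.5, 0, 0, 0], [20, 0.6, 0, 0, 0], [20, 0.7, 0, 0, 0], [20, 0.8, 0, 0, 0], [20, 0.9, 0, 0, 0], [20, 1, 0, 0, 0], [20, 1.1, 0, 0, 0]]}}

```text
t: 10.4
tcp_pos: [0.5587, -0.0447, 0.0674]
tool_rot: [0.683, -0.181, 0.181, -0.683]
force: [-2.8, 3.1, 2.3]
finger_gap: 0.238
```

```bash
python3 -c "
from h import *
look('a7')
look('w7',(100,100,360,320),1.2,'wrist')"
```

```text
t10.40 tcp [ 0.5587 -0.0447  0.0674] yaw -29.72 rail XY mm -39.3 -4.6 z 67.4 F rail -3.97 1.38 2.3 gap 0.238 q [-0.28  0.62  1.71 -0.    0.81 -1.33]
t10.45 tcp [ 0.5593 -0.0451  0.0674] yaw -29.72 rail XY mm -38.6 -4.6 z 67.4 F rail -2.33 1.55 1.46 gap 0.236 q [-0.28  0.62  1.7  -0.    0.81 -1.33]
```

View pics/a7.png

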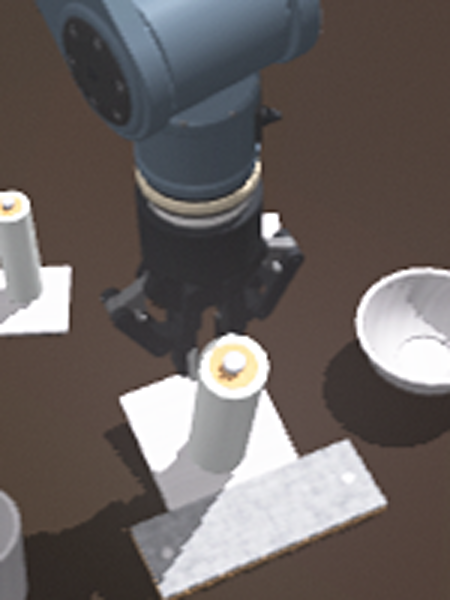

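View pics/w7.png

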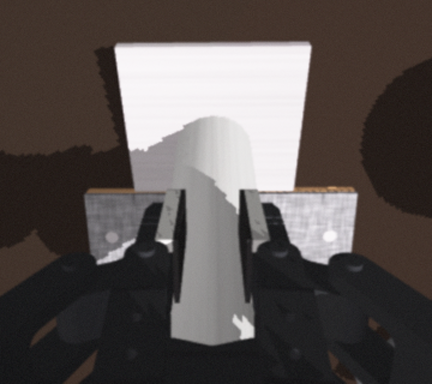

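Call:
{"api": "apply_moves", "payload": {"motion": [[20, 0.1, 0, 0, 0], [20, 0.2, 0, 0, 0], [20, 0.3, 0, 0, 0], [20, 0.4, 0, 0, 0], [20, 0.5, 0, 0, 0], [20, 0.6, 0, 0, 0], [20, 0.7, 0, 0, 0], [20, 0.8, 0, 0, 0], [20, 0.87, 0, 0, 0], [20, 0.93, 0, 0, 0], [20, 0.93, 0, 0, 0]]}}

```text
t: 11.88
tcp_pos: [0.5828, -0.0585, 0.0673]
tool_rot: [0.683, -0.181, 0.181, -0.683]
force: [-1.4, 1.5, 3.2]
finger_gap: 0.24
```

```bash
python3 -c "
from h import *
look('a8')
look('w8',(100,100,360,320),1.2,'wrist')"
```

```text
t11.88 tcp [ 0.5828 -0.0585  0.0673] yaw -29.72 rail XY mm -11.5 -4.8 z 67.3 F rail -1.98 0.63 3.19 gap 0.24 q [-0.29  0.65  1.64 -0.    0.85 -1.34]
t11.93 tcp [ 0.5826 -0.0584  0.0673] yaw -29.72 rail XY mm -11.7 -4.8 z 67.3 F rail -1.27 1.29 2.44 gap 0.236 q [-0.29  0.65  1.64 -0.    0.85 -1.34]
```

View pics/a8.png

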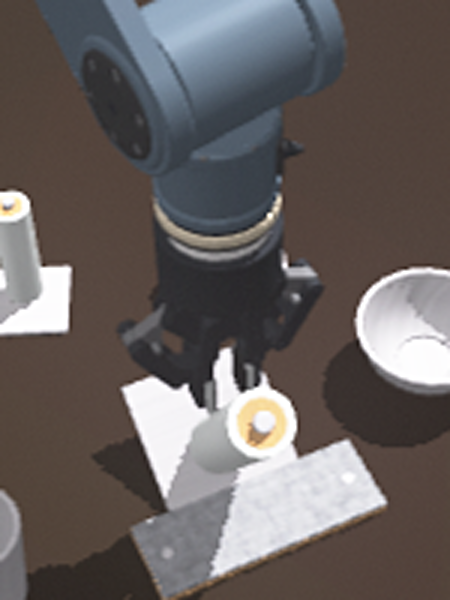

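View pics/w8.png

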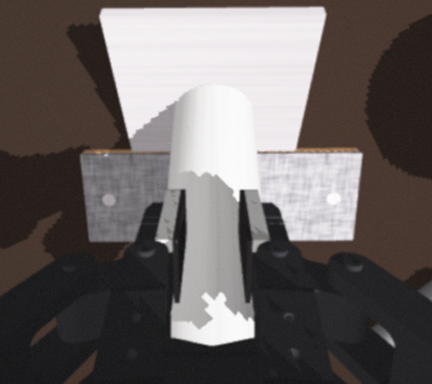

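Call:
{"api": "apply_moves", "payload": {"motion": [[20, -0.07, 0.15, 0, 0], [20, -0.16, 0.3, 0, 0], [20, -0.25, 0.45, 0, 0], [20, -0.33, 0.6, 0, 0], [20, -0.42, 0.75, 0, 0], [20, -0.5, 0.9, 0, 0], [20, -0.59, 1.05, 0, 0], [20, -0.67, 1.2, 0, 0], [20, -0.76, 1.35, 0, 0], [20, -0.84, 1.5, 0, 0], [20, -0.92, 1.65, 0, 0], [20, -0.92, 1.65, 0, 0]]}}

```text
t: 13.48
tcp_pos: [0.5551, -0.0428, 0.0171]
tool_rot: [-0.683, 0.184, -0.179, 0.684]
force: [-4.2, 6.6, 7.0]
finger_gap: 0.237
```

```bash
python3 -c "
from h import *
look('a9')
look('w9',(100,60,360,360),1.2,'wrist')"
```

```text
t13.47 tcp [ 0.5551 -0.0428  0.0171] yaw -29.71 rail XY mm -43.4 -4.7 z 17.1 F rail -6.92 3.65 7.04 gap 0.237 q [-0.28  0.71  1.73  0.    0.71 -1.33]
t13.53 tcp [ 0.5553 -0.0429  0.0172] yaw -29.71 rail XY mm -43.1 -4.7 z 17.2 F rail -7.14 3.77 7.88 gap 0.237 q [-0.28  0.71  1.73  0.    0.71 -1.33]
```

View pics/a9.png

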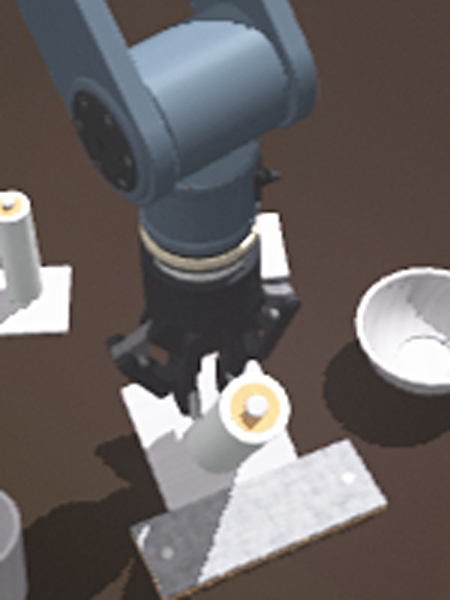

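View pics/w9.png

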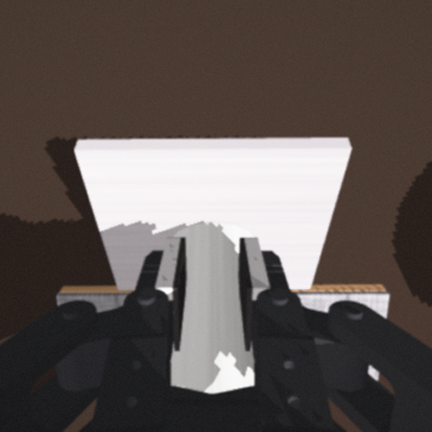

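Call:
{"api": "apply_moves", "payload": {"motion": [[20, 0.06, -0.05, 0, 0], [20, 0.12, -0.1, 0, 0], [20, 0.18, -0.15, 0, 0], [20, 0.24, -0.18, 0, 0], [20, 0.3, -0.2, 0, 0], [20, 0.36, -0.2, 0, 0], [20, 0.36, -0.2, 0, 0]]}}

```text
t: 14.45
tcp_pos: [0.5687, -0.0504, 0.0241]
tool_rot: [0.683, -0.181, 0.182, -0.683]
force: [-0.7, 2.1, 3.5]
finger_gap: 0.237
```

```bash
python3 -c "
from h import *
look('a10')
look('w10',(100,60,360,360),1.2,'wrist')"
```

```text
t14.45 tcp [ 0.5687 -0.0504  0.0241] yaw -29.72 rail XY mm -27.8 -4.7 z 24.1 F rail -1.63 1.51 3.49 gap 0.237 q [-0.28  0.7   1.7  -0.    0.74 -1.34]
t14.50 tcp [ 0.5684 -0.0503  0.0241] yaw -29.72 rail XY mm -28.1 -4.7 z 24.1 F rail -3.15 1.77 3.16 gap 0.235 q [-0.28  0.7   1.7  -0.    0.74 -1.34]
```

View pics/a10.png

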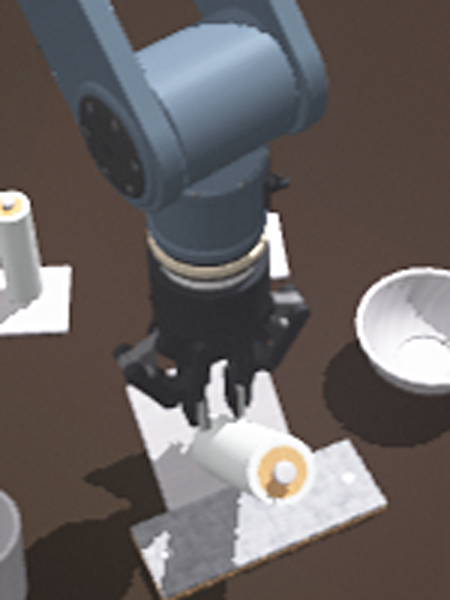

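View pics/w10.png

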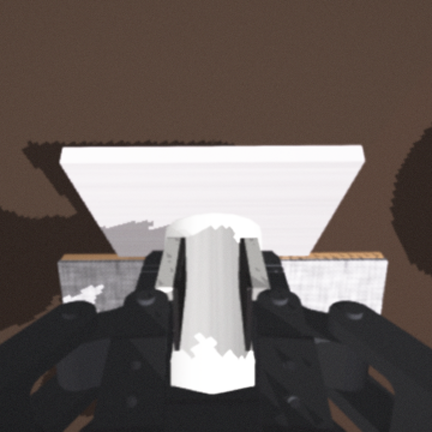

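Call:
{"api": "apply_moves", "payload": {"motion": [[20, 0.02, 0.04, 0, 0], [20, 0.04, 0.08, 0, 0], [20, 0.05, 0.12, 0, 0], [20, 0.05, 0.14, 0, 0], [20, 0.05, 0.14, 0, 0]]}}

```text
t: 15.18
tcp_pos: [0.569, -0.0504, 0.0221]
tool_rot: [-0.683, 0.181, -0.181, 0.684]
force: [-6.0, 4.3, 20.0]
finger_gap: 0.234
```

```bash
python3 -c "
from h import *
look('a11')
look('w11',(100,60,360,360),1.2,'wrist')"
```

```text
t15.18 tcp [ 0.569  -0.0504  0.0221] yaw -29.70 rail XY mm -27.6 -4.5 z 22.1 F rail -7.29 0.82 19.98 gap 0.234 q [-0.28  0.71  1.7   0.    0.74 -1.34]
t15.22 tcp [ 0.569  -0.0504  0.0221] yaw -29.70 rail XY mm -27.6 -4.5 z 22.1 F rail -7.54 1.03 19.98 gap 0.232 q [-0.28  0.71  1.7   0.    0.74 -1.34]
```

View pics/a11.png

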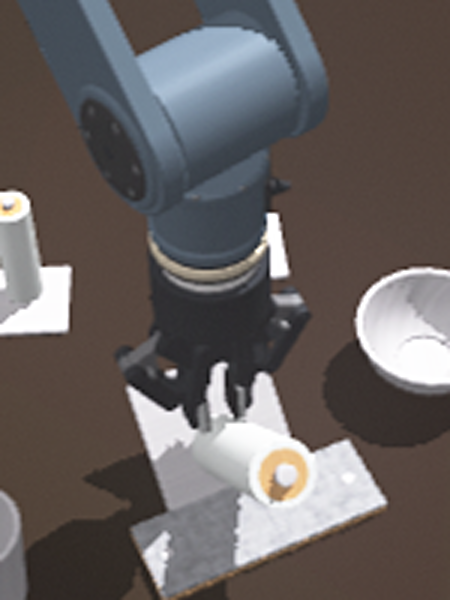

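View pics/w11.png

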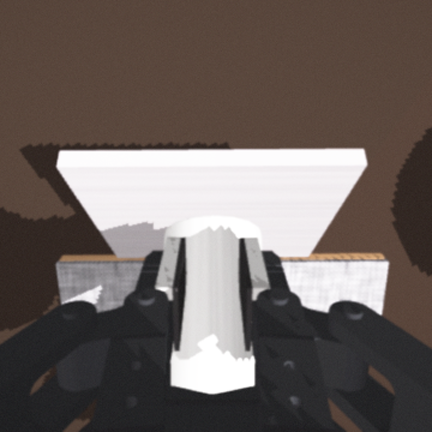

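Pushing downward jams (20 N), so I ease up and push forward only.

Call:
{"api": "apply_moves", "payload": {"motion": [[20, 0, -0.08, 0, 0], [20, 0.03, -0.14, 0, 0], [20, 0.07, -0.14, 0, 0], [20, 0.1, -0.14, 0, 0], [20, 0.14, -0.14, 0, 0], [20, 0.14, -0.14, 0, 0]]}}

```text
t: 16.02
tcp_pos: [0.5739, -0.0533, 0.0243]
tool_rot: [0.684, -0.181, 0.182, -0.683]
force: [-1.3, 1.9, 6.6]
finger_gap: 0.233
```

```bash
python3 -c "
from h import *
look('w12',(100,60,360,360),1.2,'wrist')"
```

```text
t16.02 tcp [ 0.5739 -0.0533  0.0243] yaw -29.72 rail XY mm -21.8 -4.6 z 24.3 F rail -2.11 1.04 6.57 gap 0.233 q [-0.29  0.71  1.69 -0.    0.75 -1.34]
```

View pics/w12.png

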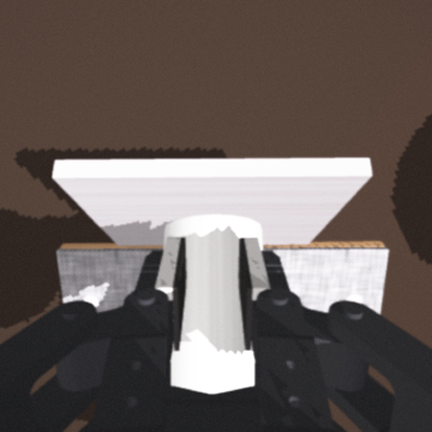

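Call:
{"api": "apply_moves", "payload": {"motion": [[20, 0.03, 0, 0, 0], [20, 0.06, 0, 0, 0], [20, 0.08, 0, 0, 0], [20, 0.08, 0, 0, 0]]}}

```text
t: 16.58
tcp_pos: [0.5766, -0.0549, 0.0245]
tool_rot: [0.684, -0.18, 0.183, -0.683]
force: [-0.5, 2.2, 7.3]
finger_gap: 0.238
```

```bash
python3 -c "
from h import *
look('w13',(100,60,360,360),1.2,'wrist')"
```

```text
t16.57 tcp [ 0.5766 -0.0549  0.0245] yaw -29.72 rail XY mm -18.7 -4.6 z 24.5 F rail -1.56 1.7 7.35 gap 0.238 q [-0.29  0.71  1.68 -0.    0.75 -1.34]
```

View pics/w13.png

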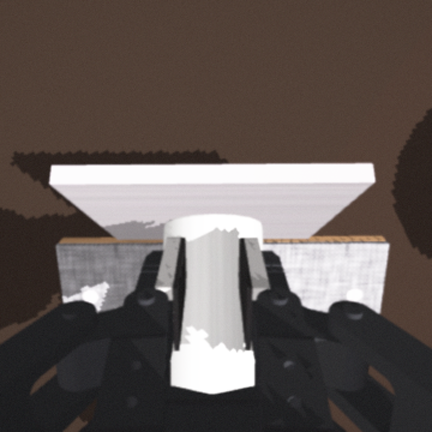

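Call:
{"api": "apply_moves", "payload": {"motion": [[20, 0.03, 0, 0, 0], [20, 0.06, -0.02, 0, 0], [20, 0.09, -0.03, 0, 0], [20, 0.09, -0.03, 0, 0]]}}

```text
t: 17.12
tcp_pos: [0.5782, -0.0558, 0.0248]
tool_rot: [0.683, -0.181, 0.182, -0.683]
force: [-0.3, 0.2, 4.5]
finger_gap: 0.234
```

```bash
python3 -c "
from h import *
look('w14',(100,60,360,360),1.2,'wrist')
look('a14')"
```

```text
t17.12 tcp [ 0.5782 -0.0558  0.0248] yaw -29.73 rail XY mm -16.8 -4.7 z 24.8 F rail -0.39 -0.01 4.51 gap 0.234 q [-0.29  0.71  1.67 -0.    0.76 -1.34]
t17.18 tcp [ 0.578  -0.0557  0.0248] yaw -29.72 rail XY mm -17.1 -4.7 z 24.8 F rail 0.06 1.31 4.61 gap 0.237 q [-0.29  0.71  1.67 -0.    0.76 -1.34]
```

View pics/w14.png

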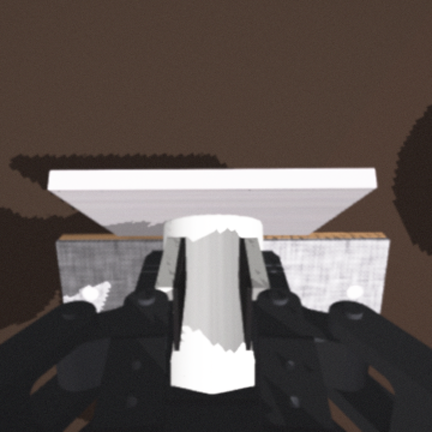

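View pics/a14.png

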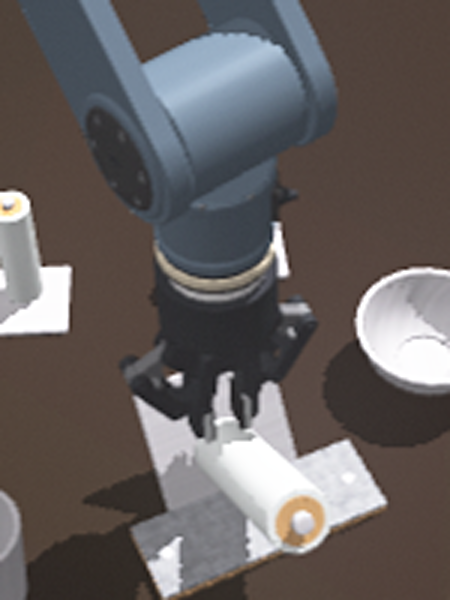

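Call:
{"api": "apply_moves", "payload": {"motion": [[20, 0.03, 0, 0, 0], [20, 0.06, 0, 0, 0], [20, 0.06, 0, 0, 0]]}}

```text
t: 17.6
tcp_pos: [0.5791, -0.0564, 0.0246]
tool_rot: [0.684, -0.181, 0.181, -0.683]
force: [0.3, 0.5, 3.4]
finger_gap: 0.232
```

```bash
python3 -c "
from h import *
look('w15',(100,60,360,360),1.2,'wrist')"
```

```text
t17.60 tcp [ 0.5791 -0.0564  0.0246] yaw -29.71 rail XY mm -15.8 -4.8 z 24.6 F rail 0.02 0.6 3.43 gap 0.232 q [-0.29  0.71  1.67 -0.    0.76 -1.34]
```

View pics/w15.png

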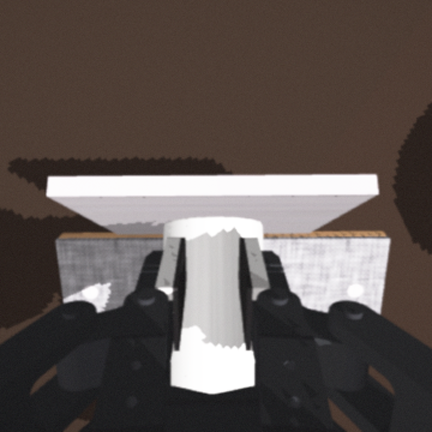

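Call:
{"api": "apply_moves", "payload": {"motion": [[20, 0.03, 0, 0, 0], [20, 0.06, 0, 0, 0], [20, 0.06, 0, 0, 0]]}}

```text
t: 18.02
tcp_pos: [0.5802, -0.0573, 0.0243]
tool_rot: [0.684, -0.182, 0.181, -0.683]
force: [-0.3, -0.0, 0.1]
finger_gap: 0.235
```

```bash
python3 -c "
from h import *
look('w16',(100,60,360,360),1.2,'wrist')"
```

```text
t18.02 tcp [ 0.5802 -0.0573  0.0243] yaw -29.71 rail XY mm -14.4 -5.0 z 24.3 F rail -0.25 -0.16 0.15 gap 0.235 q [-0.29  0.71  1.67 -0.    0.76 -1.34]
```

View pics/w16.png

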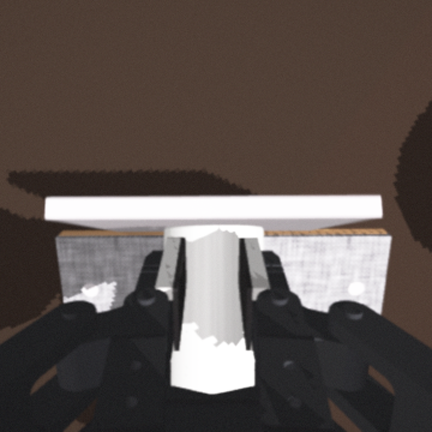

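It has passed balance (about 60°) and is moving toward the back of the fingers; hold still and let it settle on them.

Call:
{"api": "apply_moves", "payload": {"motion": [[20, 0, 0, 0, 0], [20, 0, 0, 0, 0]]}}

```text
t: 18.32
tcp_pos: [0.5805, -0.0574, 0.0245]
tool_rot: [0.684, -0.181, 0.181, -0.683]
force: [1.0, -1.6, -0.5]
finger_gap: 0.234
```

```bash
python3 -c "
from h import *
look('w17',(100,60,360,360),1.2,'wrist')
look('a17')"
```

```text
t18.32 tcp [ 0.5805 -0.0574  0.0245] yaw -29.71 rail XY mm -14.1 -5.0 z 24.5 F rail 1.61 -0.91 -0.52 gap 0.234 q [-0.29  0.71  1.67 -0.    0.76 -1.34]
t18.38 tcp [ 0.5805 -0.0574  0.0246] yaw -29.71 rail XY mm -14.1 -4.9 z 24.6 F rail 0.37 -0.68 -0.99 gap 0.23 q [-0.29  0.71  1.67 -0.    0.76 -1.34]
```

View pics/w17.png

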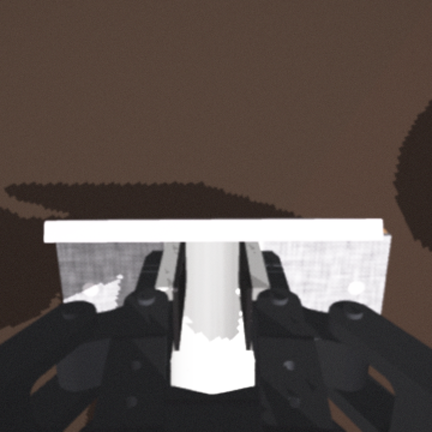

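View pics/a17.png

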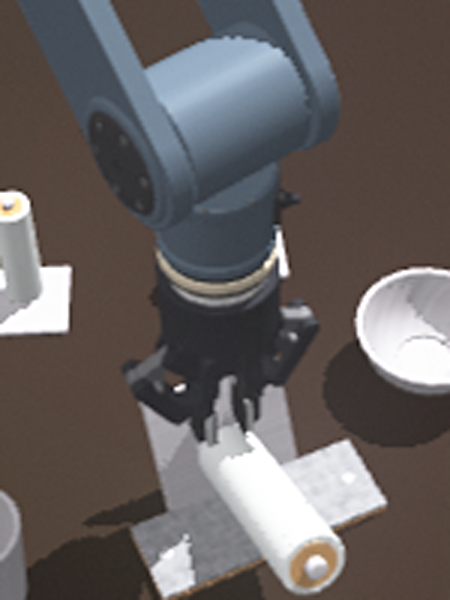

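Caught on the fingers at about 64°, with the plate leaning on their backs. Now letting it down slowly.

Call:
{"api": "apply_moves", "payload": {"motion": [[20, 0.04, -0.04, 0, 0], [20, 0.1, -0.08, 0, 0], [20, 0.16, -0.08, 0, 0], [20, 0.22, -0.08, 0, 0], [20, 0.28, -0.08, 0, 0], [20, 0.34, -0.08, 0, 0], [20, 0.4, -0.08, 0, 0], [20, 0.4, -0.08, 0, 0]]}}

```text
t: 19.42
tcp_pos: [0.5915, -0.0634, 0.0273]
tool_rot: [0.683, -0.181, 0.182, -0.683]
force: [1.6, -1.6, 1.6]
finger_gap: 0.237
```

```bash
python3 -c "
from h import *
look('w18',(100,60,360,360),1.2,'wrist')
look('a18')"
```

```text
t19.43 tcp [ 0.5915 -0.0634  0.0273] yaw -29.72 rail XY mm -1.6 -4.8 z 27.3 F rail 2.17 -0.66 1.62 gap 0.237 q [-0.29  0.72  1.64 -0.    0.79 -1.35]
t19.48 tcp [ 0.5912 -0.0633  0.0272] yaw -29.72 rail XY mm -1.9 -4.8 z 27.2 F rail 1.36 0.18 1.93 gap 0.234 q [-0.29  0.72  1.64  0.    0.79 -1.35]
```

View pics/w18.png

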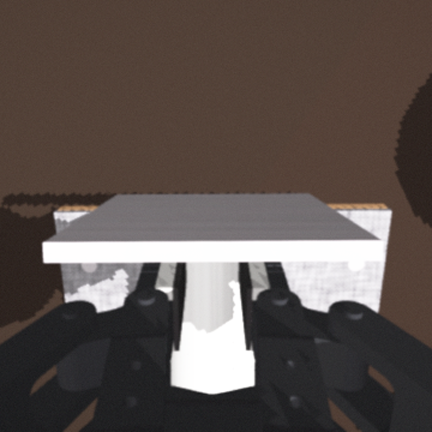

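View pics/a18.png

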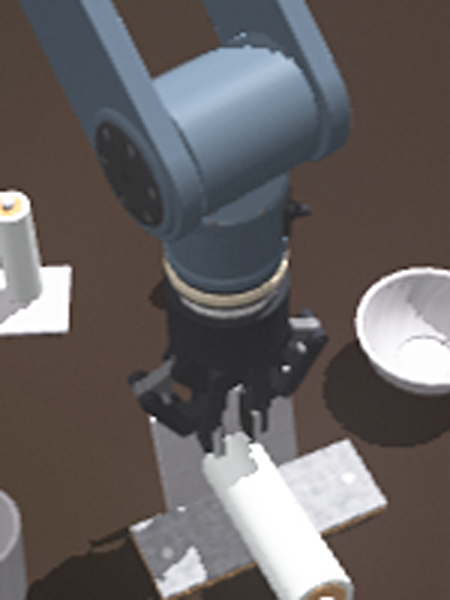

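```bash
python3 -c "
from h import *
for uv,z in [((275,222.5),0),((155,233),.010),((410,232),.010)]:
    d=on('wrist',uv,z)[:2]-RO;print((d@RX*1e3).round(1),(d@RY*1e3).round(1))"
```

```text
-5.6 -5.8
-2.9 -78.0
-2.6 75.3
```

Call:
{"api": "apply_moves", "payload": {"motion": [[20, 0.05, 0, 0, 0], [20, 0.1, 0, 0, 0], [20, 0.15, 0, 0, 0], [20, 0.2, 0, 0, 0], [20, 0.25, 0, 0, 0], [20, 0.25, 0, 0, 0]]}}

```text
t: 20.27
tcp_pos: [0.5979, -0.0671, 0.0272]
tool_rot: [0.683, -0.181, 0.182, -0.683]
force: [2.3, -1.5, 2.0]
finger_gap: 0.238
```

```bash
python3 -c "
from h import *
look('w19',(100,60,360,360),1.2,'wrist')
look('a19',(180,150,180,190))"
```

```text
t20.27 tcp [ 0.5979 -0.0671  0.0272] yaw -29.72 rail XY mm 5.8 -4.9 z 27.2 F rail 2.77 -0.18 2.0 gap 0.238 q [-0.3   0.72  1.62 -0.    0.8  -1.35]
t20.32 tcp [ 0.5977 -0.067   0.0272] yaw -29.72 rail XY mm 5.6 -4.9 z 27.2 F rail 3.14 -0.38 2.78 gap 0.235 q [-0.3   0.72  1.62 -0.    0.8  -1.35]
```

View pics/w19.png

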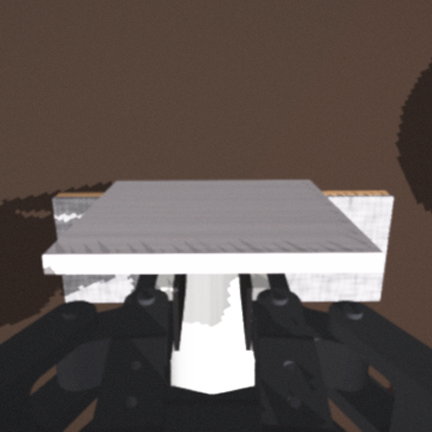

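View pics/a19.png

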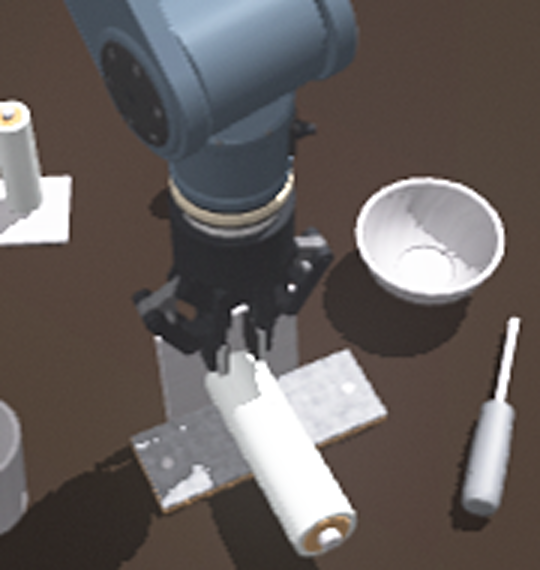

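Call:
{"api": "apply_moves", "payload": {"motion": [[20, 0.04, 0, 0, 0], [20, 0.08, 0, 0, 0], [20, 0.12, 0, 0, 0], [20, 0.16, 0, 0, 0], [20, 0.2, 0, 0, 0], [20, 0.2, 0, 0, 0]]}}

```text
t: 21.12
tcp_pos: [0.6026, -0.0698, 0.027]
tool_rot: [-0.683, 0.181, -0.181, 0.684]
force: [2.3, -0.3, 1.8]
finger_gap: 0.231
```

Call:
{"api": "apply_moves", "payload": {"motion": [[20, 0.04, 0, 0, 0], [20, 0.08, 0, 0, 0], [20, 0.12, 0, 0, 0], [20, 0.16, 0, 0, 0], [20, 0.16, 0, 0, 0]]}}

```text
t: 21.75
tcp_pos: [0.6059, -0.0719, 0.0267]
tool_rot: [-0.683, 0.182, -0.181, 0.683]
force: [-0.0, -0.5, -0.2]
finger_gap: 0.235
```

```bash
python3 -c "
from h import *
look('w20',(100,60,360,360),1.2,'wrist')
look('a20',(180,150,180,190))"
```

```text
t21.75 tcp [ 0.6059 -0.0719  0.0267] yaw -29.72 rail XY mm 15.1 -5.2 z 26.7 F rail 0.2 -0.42 -0.17 gap 0.235 q [-0.3   0.73  1.59  0.    0.82 -1.35]
t21.80 tcp [ 0.606  -0.072   0.0268] yaw -29.72 rail XY mm 15.3 -5.1 z 26.8 F rail -0.58 0.58 -0.03 gap 0.234 q [-0.3   0.73  1.59  0.    0.82 -1.35]
```

View pics/w20.png

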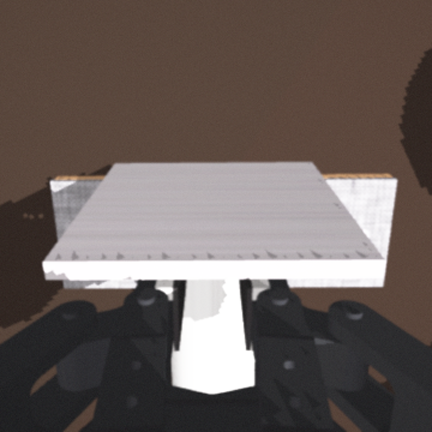

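View pics/a20.png

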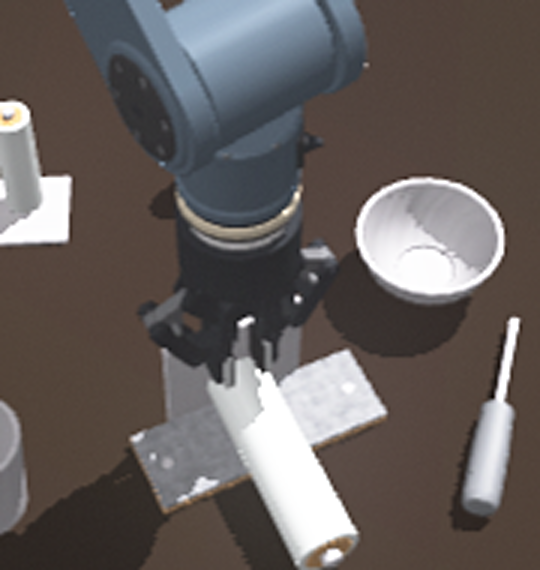

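```bash
python3 -c "
from h import *
for uv,z in [((200,195.6),0),((358,195.6),0),((145,207.5),.010),((425,205.5),.010),((138,277),.096),((421,277),.096)]:
    d=on('wrist',uv,z)[:2]-RO;print((d@RX*1e3).round(1),(d@RY*1e3).round(1))"
```

```text
-6.0 -51.7
-5.5 44.6
-1.7 -82.2
-2.0 81.8
-3.1 -53.5
-2.5 45.5
```

Call:
{"api": "apply_moves", "payload": {"motion": [[20, 0.15, 0, 0, 0], [20, 0.2, -0.3, 0, 0], [20, 0.2, -1, 0, 0], [20, 0.2, -2.5, 0, 0], [20, 0.2, -4, 0, 0], [20, -1.5, -5.5, 0, 0], [20, -3.4, -6, 0, 0], [20, -5, -6, 0, 0], [20, -5, -6, 0, 0]]}}

```text
t: 22.98
tcp_pos: [0.4724, 0.0042, 0.2079]
tool_rot: [-0.684, 0.182, -0.18, 0.684]
force: [0.6, 0.5, 1.3]
finger_gap: 0.232
```

```bash
python3 -c "
from h import *
look('w21',(0,0,560,420),1.4,'wrist')
look('a21',(180,150,180,190))
look('t21',(230,100,220,200),3,'top')"
```

```text
t22.98 tcp [0.4724 0.0042 0.2079] yaw -29.61 rail XY mm -138.5 -4.3 z 207.9 F rail 0.27 0.73 1.3 gap 0.232 q [-0.23  0.31  1.79  0.    1.05 -1.28]
t23.02 tcp [0.4756 0.0028 0.2082] yaw -29.64 rail XY mm -135.1 -3.9 z 208.2 F rail 1.52 0.62 -0.77 gap 0.236 q [-0.23  0.31  1.78 -0.    1.05 -1.28]
t23.07 tcp [0.4773 0.002  0.2082] yaw -29.69 rail XY mm -133.2 -3.7 z 208.2 F rail 0.41 0.69 -0.66 gap 0.232 q [-0.23  0.31  1.78 -0.    1.05 -1.28]
```

View pics/w21.png

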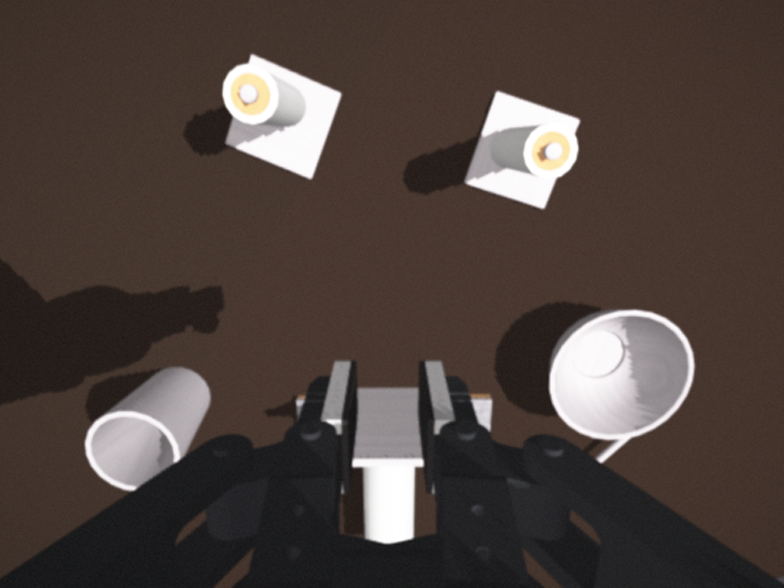

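View pics/a21.png

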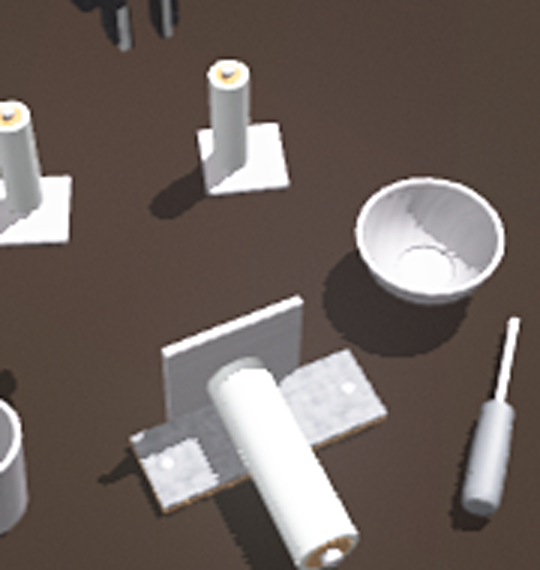

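View pics/t21.png

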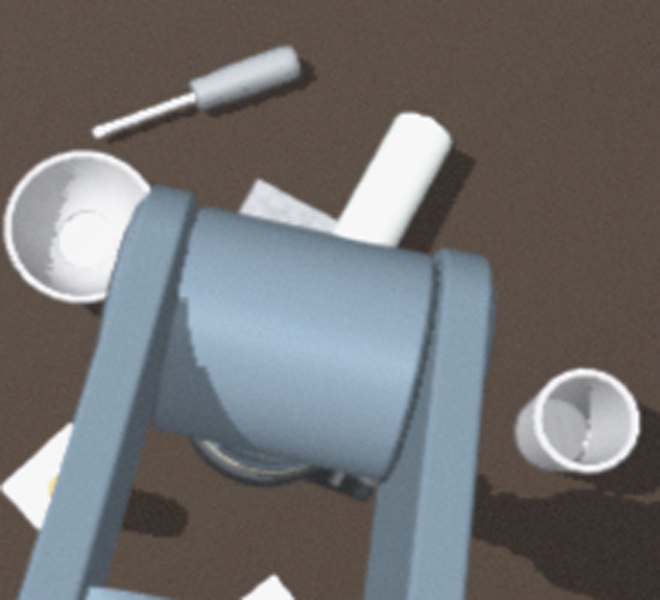

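It lies on the rail, but the base edge reads about 4 mm off the rail face. A light guarded nudge low on the plate will close that.

Call:
{"api": "apply_moves", "payload": {"motion": [[40, 1, 0, 0, 0], [40, 2.1, 0.8, 0, 0], [40, 2.3, 2.5, 0, 0], [40, 2.3, 4.3, 0, 0], [40, 2.3, 6.1, 0, 0], [40, 2.3, 7.1, 0, 0], [40, 2.3, 7.1, 0, 0], [40, 3, 7.1, 0, 0], [40, 3.5, 7.1, 0, 0], [40, 3.65, 7.1, 0, 0], [40, 3.65, 7.1, 0, 0]]}}

```text
t: 24.5
tcp_pos: [0.572, -0.0524, -0.0053]
tool_rot: [-0.683, 0.181, -0.182, 0.683]
force: [-0.5, -0.2, 0.3]
finger_gap: 0.466
```

```bash
python3 -c "
from h import *
look('w22',(100,60,360,360),1.2,'wrist')
look('a22',(180,150,180,190))"
```

```text
t24.50 tcp [ 0.572  -0.0524 -0.0053] yaw -29.73 rail XY mm -24.0 -4.7 z -5.3 F rail -0.34 -0.47 0.33 gap 0.466 q [-0.29  0.76  1.7   0.    0.69 -1.34]
t24.55 tcp [ 0.5712 -0.052  -0.0055] yaw -29.72 rail XY mm -24.8 -4.8 z -5.5 F rail -0.35 -0.43 0.58 gap 0.47 q [-0.29  0.76  1.7   0.    0.69 -1.34]
```

View pics/a22.png

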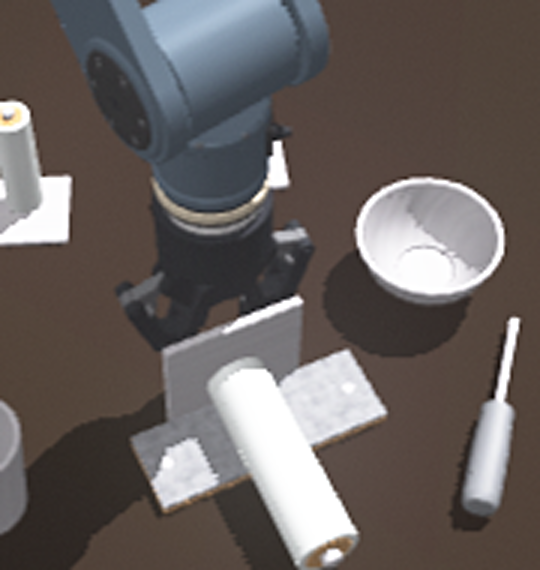

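View pics/w22.png

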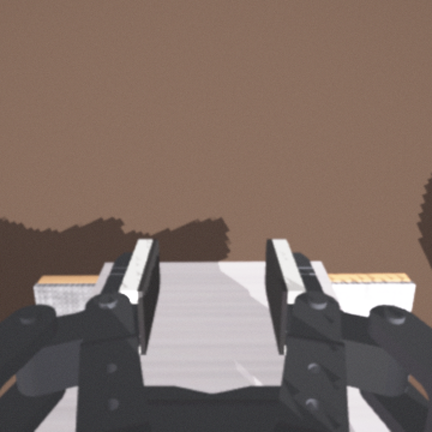

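Call:
{"api": "apply_moves", "payload": {"motion": [[40, 0.1, 0, 0, 0], [40, 0.2, 0, 0, 0], [40, 0.26, 0, 0, 0], [40, 0.32, 0, 0, 0], [40, 0.36, 0, 0, 0]]}}

```text
t: 25.22
tcp_pos: [0.579, -0.0564, -0.0062]
tool_rot: [-0.683, 0.183, -0.18, 0.684]
force: [-4.5, 3.4, 3.5]
finger_gap: 0.467
```

Call:
{"api": "apply_moves", "payload": {"motion": [[40, 0.04, 0, 0, 0], [40, 0.06, 0, 0, 0]]}}

```text
t: 25.48
tcp_pos: [0.5804, -0.0573, -0.0061]
tool_rot: [-0.683, 0.183, -0.18, 0.684]
force: [-5.8, 4.0, 3.9]
finger_gap: 0.468
```

Call:
{"api": "apply_moves", "payload": {"motion": [[40, 0.04, 0, 0, 0], [40, 0.06, 0, 0, 0]]}}

```text
t: 25.72
tcp_pos: [0.5805, -0.0573, -0.0061]
tool_rot: [-0.683, 0.184, -0.178, 0.684]
force: [-7.8, 5.8, 6.1]
finger_gap: 0.463
```

```bash
python3 -c "
from h import *
st()"
```

```text
t25.73 tcp [ 0.5805 -0.0573 -0.0061] yaw -29.68 rail XY mm -14.2 -4.8 z -6.1 F rail -9.64 1.2 6.11 gap 0.463 q [-0.29  0.77  1.67  0.    0.71 -1.34]
```

Blocked at once, with force rising to 9.6 N and no motion. The 6 mm plate is already against the rail, because the underside edge has to stand about a plate thickness back. I'll retract now.

Call:
{"api": "apply_moves", "payload": {"motion": [[40, -0.15, 0, 0, 0], [40, -0.6, 0, 0, 0], [40, -1.5, 0, 0, 0], [40, -1.8, -1, 0, 0], [40, -1.8, -2.8, 0, 0], [40, -1.8, -4.6, 0, 0], [40, -2.5, -6.4, 0, 0], [40, -3.5, -8, 0, 0], [40, -5, -8.5, 0, 0], [40, -5, -8.5, 0, 0], [40, -5, -8.5, 0, 0]]}}

```text
t: 27.1
tcp_pos: [0.4544, 0.0149, 0.2493]
tool_rot: [0.684, -0.181, 0.182, -0.683]
force: [0.3, 0.5, -0.1]
finger_gap: 0.468
```

```bash
python3 -c "
from h import *
look('w23',(0,0,560,420),1.4,'wrist')
look('a23',(120,130,260,215),3)"
```

```text
t27.10 tcp [0.4544 0.0149 0.2493] yaw -29.71 rail XY mm -159.4 -3.7 z 249.3 F rail -0.01 0.56 -0.13 gap 0.468 q [-0.21  0.22  1.77 -0.    1.14 -1.27]
t27.15 tcp [0.4546 0.0147 0.2489] yaw -29.73 rail XY mm -159.2 -3.8 z 248.9 F rail -0.25 -0.09 0.9 gap 0.472 q [-0.21  0.23  1.77 -0.    1.14 -1.27]
```

View pics/a23.png

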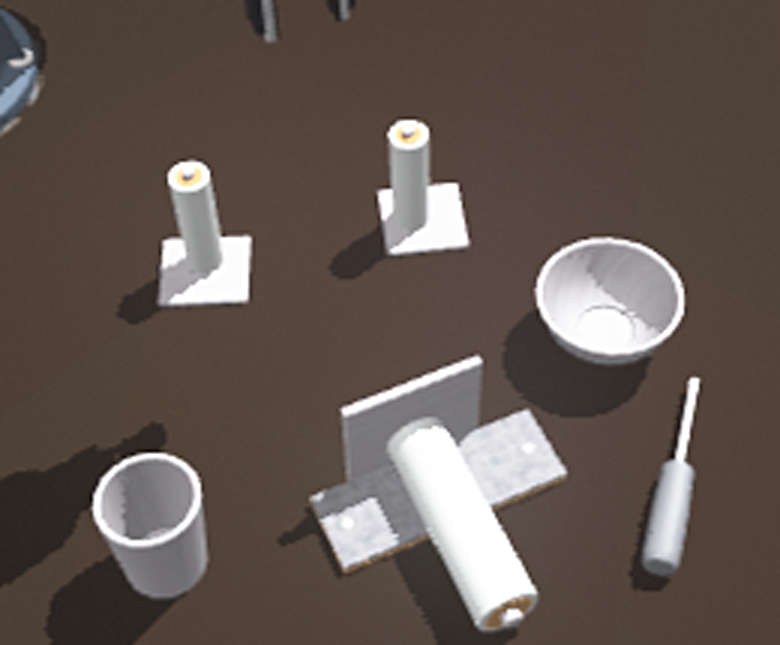

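View pics/w23.png

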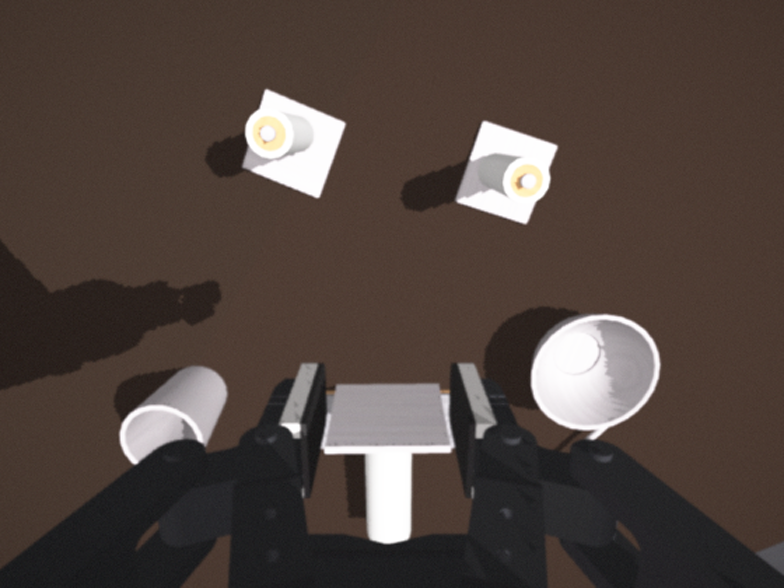

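The stand lies across the rail with its base edge against it. The bystanders look untouched and the gripper is clear, so I'm handing in.

```bash
python3 -c "
from station import manip
print(manip.sign_off())"
```

```text
the job is handed in; nothing more can be done
None
```

The largest stand now lies across the padded rail with its base edge on the table against the rail. I handed the job in at about 27 s.

**What I did**
- I slid the stand to the rail with the open fingertips low on its plate. A force rise with no further motion showed it had met the rail.
- I tipped it by pushing high on the roll, then lower down.
- It passed balance at about 56° and fell freely for a few degrees. The fingertips in the crook caught it at about 64°.
- From there I let it down slowly, with 2–3 N on the fingers, until the force fell to zero.

**Last checks**
- The roll rests on the felt, and the gripper is clear with no force reading above noise.
- The tumbler, bowl, screwdriver and the two smaller stands look unmoved in the last picture.

**What disagreed**
- The real finger ends sit about 37 mm behind the reported TCP. I saw this in the pictures, confirmed it by touching the table, and allowed for it.
- One downward push while tipping jammed briefly at about 20 N, so I changed to pushing forward.
- After letdown, the camera showed the plate's underside edge about 4 mm from the rail. A light nudge was blocked almost at once (about 10 N), so the 6 mm plate was already against the rail.

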